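# Sort spare modules, shut the dry drawer and purge it

## Task

Sort the spare modules on the bench by their tags: lay each green-tagged one flat in a pass nest of the open cabinet drawer and each red-tagged one flat in a nest of the red reject tray, one module to a nest, either way round. When all are sorted, push the drawer fully shut, and then press the yellow purge pedal down to its stop, hold it there for about a second and let it spring back up. Leave the other things on the bench where they are.

Things in the scene. Friction and masses are not known exactly. Their poses are not given: they have to be found in the camera images.
- module1: spare module (None if absent): light grey housing 84 x 44 x 28 mm, in the middle of its top a black grip rib 44 long x 20 wide x 30 mm high (28 to 58 mm above the underside), and on the top at each end an 18 x 40 mm GREEN tag plate (passed). The two ends are alike. 0.15 to 0.3 kg, loose. Origin: centre of the underside; x along its length, z up
- module2: spare module (None if absent): light grey housing 84 x 44 x 28 mm, in the middle of its top a black grip rib 44 long x 20 wide x 30 mm high (28 to 58 mm above the underside), and on the top at each end an 18 x 40 mm GREEN tag plate (passed). The two ends are alike. 0.15 to 0.3 kg, loose. Origin: centre of the underside; x along its length, z up
- module3: spare module (None if absent): light grey housing 84 x 44 x 28 mm, in the middle of its top a black grip rib 44 long x 20 wide x 30 mm high (28 to 58 mm above the underside), and on the top at each end an 18 x 40 mm GREEN tag plate (passed). The two ends are alike. 0.15 to 0.3 kg, loose. Origin: centre of the underside; x along its length, z up
- module4: spare module (None if absent): light grey housing 84 x 44 x 28 mm, in the middle of its top a black grip rib 44 long x 20 wide x 30 mm high (28 to 58 mm above the underside), and on the top at each end an 18 x 40 mm RED tag plate (rejected). The two ends are alike. 0.15 to 0.3 kg, loose. Origin: centre of the underside; x along its length, z up
- module5: spare module (None if absent): light grey housing 84 x 44 x 28 mm, in the middle of its top a black grip rib 44 long x 20 wide x 30 mm high (28 to 58 mm above the underside), and on the top at each end an 18 x 40 mm RED tag plate (rejected). The two ends are alike. 0.15 to 0.3 kg, loose. Origin: centre of the underside; x along its length, z up
- module6: spare module (None if absent): light grey housing 84 x 44 x 28 mm, in the middle of its top a black grip rib 44 long x 20 wide x 30 mm high (28 to 58 mm above the underside), and on the top at each end an 18 x 40 mm RED tag plate (rejected). The two ends are alike. 0.15 to 0.3 kg, loose. Origin: centre of the underside; x along its length, z up
- pass_nest1 (a point): centre of the floor of pass nest 1 of 3 in the drawer (white nests with a green floor patch): an open-topped pocket, inside 100 mm along the point's x and 62 mm along its y, walls 5 mm thick and 22 mm high above the floor; z up. The floor is 16 mm above the table. It moves with the drawer; neighbours are 67 mm apart along y
- pass_nest2 (a point): centre of the floor of pass nest 2 of 3 in the drawer (white nests with a green floor patch): an open-topped pocket, inside 100 mm along the point's x and 62 mm along its y, walls 5 mm thick and 22 mm high above the floor; z up. The floor is 16 mm above the table. It moves with the drawer; neighbours are 67 mm apart along y
- pass_nest3 (a point): centre of the floor of pass nest 3 of 3 in the drawer (white nests with a green floor patch): an open-topped pocket, inside 100 mm along the point's x and 62 mm along its y, walls 5 mm thick and 22 mm high above the floor; z up. The floor is 16 mm above the table. It moves with the drawer; neighbours are 67 mm apart along y
- reject_nest1 (a point): centre of the floor of reject nest 1 of 3 in the fixed red tray: an open-topped pocket, inside 100 mm along the point's x and 62 mm along its y, walls 5 mm thick and 22 mm high above the floor; z up. The floor is 6 mm above the table; neighbours are 67 mm apart along y
- reject_nest2 (a point): centre of the floor of reject nest 2 of 3 in the fixed red tray: an open-topped pocket, inside 100 mm along the point's x and 62 mm along its y, walls 5 mm thick and 22 mm high above the floor; z up. The floor is 6 mm above the table; neighbours are 67 mm apart along y
- reject_nest3 (a point): centre of the floor of reject nest 3 of 3 in the fixed red tray: an open-topped pocket, inside 100 mm along the point's x and 62 mm along its y, walls 5 mm thick and 22 mm high above the floor; z up. The floor is 6 mm above the table; neighbours are 67 mm apart along y
- drawer (a joint): drawer of the dark blue dry-storage cabinet, m: 0 = fully shut, 0.17 = fully out towards the robot; starts open, stays where it is left, takes 2 to 4 N to slide. The cabinet is fixed: 240 mm wide, 180 mm deep, 106 mm high
- drawer_front (a point): middle of the outer face of the aluminium grip ledge on the drawer's front, 84 mm above the table; moves with the drawer. The ledge is 120 mm wide, 14 mm high and stands 16 mm out of the grey front panel (240 mm wide, 12 mm thick, top edge 96 mm above the table, green stripe). The point's x points into the cabinet: the drawer shuts along +x
- pedal (a joint): yellow hinged spring pedal with black rubber tread, rad: 0 = up at rest, 0.25 = down at its stop; springs back. At the pad point it takes about 3 N to start and 8 N at the stop. The plate is 130 x 56 mm on a dark fixed base 150 x 85 mm; the hinge, 24 mm above the table, is at one end, the raised free end at the other
- pedal_pad (a point): where to press the pedal: on top of the rubber tread, 105 mm from the hinge and 25 mm from the free end, about 57 mm above the table at rest and 31 mm at the stop; moves with the pedal. The point's x points to the hinge
- amber_bottle: amber glass bottle with red cap, 68 mm across, 150 mm high; a bystander, to be left where it is. Origin: underside
- jar: pale jar with a white cap and paper label, 56 mm across, 70 mm high; a bystander, to be left where it is. Origin: underside
- blue_pot: blue plastic pot, 52 mm across, 55 mm high; a bystander, to be left where it is. Origin: underside
- screwdriver: screwdriver lying at the back of the table; a bystander, to be left where it is. Origin: on its length, at the table
- stapler: black and grey stapler, 130 x 34 x 34 mm; a bystander, to be left where it is. Origin: underside
Things that resemble listed ones, but are neither listed nor needed, are in the scene too. Leave any orange look-alike of the module2 alone.

How it is judged:
By the outcome, as a careful person would: the job done as asked, in the order asked, and still so for the second after the job is handed in, with the robot touching nothing.
Of module1, module2, module3 only 2 to 3 are there at a start; the rules pass over those that are not, and their reading is None.
Of module4, module5, module6 only 2 to 3 are there at a start; the rules pass over those that are not, and their reading is None.
At some moment in a run one of module1, module2, module3, module4, module5, module6 may be knocked a few centimetres aside while the robot is not near it.
Once in a run the grip may slacken for a moment while it holds something.
It also fails if it takes over 210 s, if anything falls off the work surface, if the arm or the gripper's body presses on something with over 40 N, if the wrist force passes 120 N, or if a joint passes its speed limit or range.

## Robot

A 7-joint arm with a two-finger parallel gripper is mounted at the origin on the work surface. World frame = base frame: x ahead of the robot, y to its left, z up, the work surface at z = 0. Lengths are in m, angles in rad, forces in N, time in s.
With the tool pointing down it reaches from about 0.4 to 0.85 m from the base axis. Payload 4.5 kg.
Tool frame: the origin (TCP) lies at the very end of the fingers, on their centre line; the grasp point (between the pads) lies 19 mm behind it; z points along the fingers, y is the line along which they close (so a half turn about z gives the same grasp; the last joint's range is limited). The gripper opens to 88 mm and grips with 3 to 60 N. Pads are 18 mm wide; open, the fingers measure 123 mm over their backs; the gripper's body (75 mm by 187 mm) begins 45 mm behind the grasp point.
Start: joints at [-1.115, 0.689, -0.195, 1.565, 0.157, 0.902, -0.215], TCP at [0.256, 0.57, 0.239] pointing down, gripper open.
Joint ranges: [-3.01, 3.01], [-0.46, 2.08], [-1.47, 1.51], [0.13, 2.56], [-1, 4.14], [0.04, 2.09], [-2.66, 2.66]. Speed limits (rad/s): [2.57, 2.57, 3.14, 3.14, 3.14, 3.14, 3.14].

## Interface

Orientations are given as a unit quaternion [x, y, z, w].
In Python, from plant import r gives the robot as it stands. The module is installed in compiled form; this text tells all that it offers.
- The arm moves only by the shell command python3 -m pendant 'ROWS' [FORCE]. ROWS is JSON, one flat list of numbers, 7 for each row, row after row: the opening, from 0 (shut) to 1 (fully open), then the shift along the tool's x, y, z scaled (see below), then the turn, a rotation vector about the tool's x, y, z scaled (see below). A call has 1 to 12 rows; each row is the pose to reach, as a shift and turn from the pose commanded when the call began, along the tool's axes at that moment; what a row does not reach only later rows make up. The controller multiplies each number of a shift by 0.15 m and each number of a turn by pi/2 rad. A row lasts 1/10 s, in which the tool goes at most 50 mm and 8.59 degrees, less where a joint would pass 70% of its speed; a pose out of reach is approached as far as the arm can. A call with a number of a shift or a turn outside -1 to 1 is refused whole. A call with a gripper value outside its range is refused whole. The fingers move at their own pace and stop on an object; FORCE is the grip in N (left out, the last holds). Time passes only in rows, so rows that repeat a pose let the fingers close. It gives the time, the measured TCP pose, the force, the opening and the grip force at its end, in the units of the state.
- r.get_state(): the state, without advancing time (a new reading comes with each control period).
- r.snapshot(name): name is "side" or "top" or "wrist"; returns a dict with "img" (400x640x3 uint8, red, green, blue), "mtx" (3x3 intrinsics, pixels), "cam_to_world" (4x4, takes a point from camera to world coordinates). Camera axes: x right, y up, looking along -z (the intrinsics and any distortion apply to the point x, -y, -z); pixel columns grow to the right and rows downward; lengths in m; the calibration is good to about 2 mm. A picture is of the moment at which its call begins. There is no depth.
- r.finish_job(): hands the job in; it is judged then, once.
The state is a dict: "clock": time; "q": joint angles; "qd": joint speeds; "joint_torque": joint torques, N m; "tool_pos": TCP position; "eef_rot": TCP orientation; "contact_force": force on the tool from outside, world axes, zero at the start; "moment": the same for the moment, N m; "opening": opening from 0.0 (shut) to 1.0 (fully open); "finger_force": force on a finger pad.
Only numpy, scipy, OpenCV 4.12 (cv2) and the standard library are available. Lean on these libraries where they do the work, as an engineer would, in place of code of your own. Each camera call takes 0.05 s, during which the arm holds its last target. There are 200 camera calls.

## Working session

There is one attempt and no reset: what is moved stays moved. The work goes in short steps, Python scripts to look and compute and a shell command to move; the robot and the scene stay as the last step left them, time stands still between calls to the robot, and variables do not carry over. Pictures are saved under pics/ and viewed, at most 17 in all, crops included, and the job is handed in when it is done.

```bash
mkdir -p pics
cat > h.py <<'E'
import numpy as np,cv2
from plant import r
from scipy.spatial.transform import Rotation as R
def snap(n,f=None):
    s=r.snapshot(n)
    if f: cv2.imwrite('pics/'+f,s['img'][:,:,::-1])
    return s
def px2w(s,u,v,z):
    K=s['mtx'];T=s['cam_to_world']
    d=np.linalg.inv(K)@np.array([u,v,1.]);d=np.array([d[0],-d[1],-d[2]])
    d=T[:3,:3]@d;o=T[:3,3]
    return o+d*(z-o[2])/d[2]
def w2px(s,p):
    T=s['cam_to_world'];c=T[:3,:3].T@(np.array(p)-T[:3,3]);c=s['mtx']@np.array([c[0],-c[1],-c[2]])
    return c[:2]/c[2]
E
python3 - <<'E'
from h import *
st=r.get_state();print({k:np.round(v,3) for k,v in st.items()})
print(R.from_quat(st['eef_rot']).as_matrix().round(3))
for n in('top','side'):
    s=snap(n,n+'0.png');np.savez(n+'0.npz',**s);print(n,s['mtx'].round(1).tolist(),s['cam_to_world'].round(3).tolist(),s.keys())
E
```

```text
{'clock': np.float64(0.0), 'q': array([-1.115,  0.69 , -0.195,  1.566,  0.157,  0.903, -0.215]), 'qd': array([-0.   ,  0.001,  0.001, -0.002,  0.   , -0.001,  0.001]), 'joint_torque': array([ 0.0000e+00, -5.2756e+01, -1.2670e+00, -1.5343e+01, -5.3000e-02,
        7.0000e-03,  0.0000e+00]), 'tool_pos': array([0.256, 0.57 , 0.238]), 'eef_rot': array([ 0.209,  0.978, -0.001, -0.   ]), 'contact_force': array([-1.257,  1.021, -0.224]), 'moment': array([-0.001, -0.027,  0.002]), 'finger_force': np.float64(0.0), 'opening': np.float64(1.002)}
[[-0.912  0.409 -0.001]
 [ 0.409  0.912 -0.002]
 [-0.    -0.002 -1.   ]]
top [[416.9, 0.0, 323.2], [0.0, 416.9, 201.8], [0.0, 0.0, 1.0]] [[-0.013, 0.998, -0.069, 0.449], [-1.0, -0.013, -0.005, -0.087], [-0.006, 0.069, 0.998, 1.336], [0.0, 0.0, 0.0, 1.0]] dict_keys(['img', 'mtx', 'cam_to_world'])
side [[388.0, 0.0, 319.8], [0.0, 388.0, 196.4], [0.0, 0.0, 1.0]] [[0.73, 0.469, -0.497, -0.13], [-0.684, 0.5, -0.532, -0.776], [-0.001, 0.728, 0.686, 0.986], [0.0, 0.0, 0.0, 1.0]] dict_keys(['img', 'mtx', 'cam_to_world'])
```

View pics/top0.png

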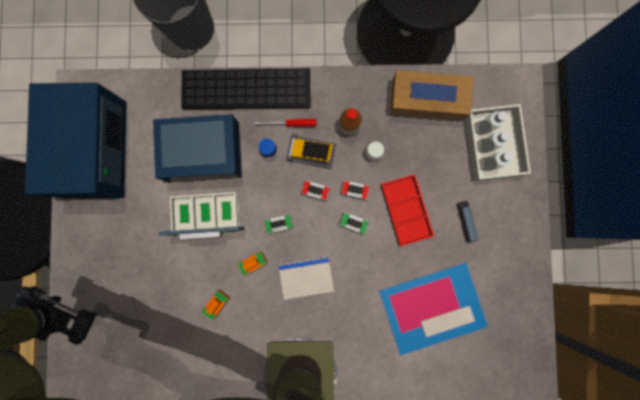

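View pics/side0.png

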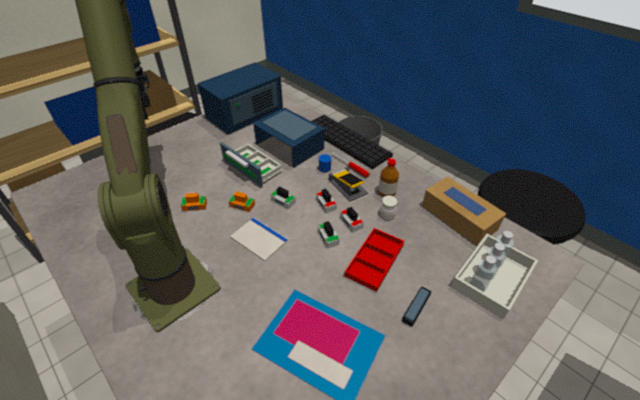

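Top view: red-tagged modules are at (316,190) and (355,190), green-tagged ones at (278,225) and (354,223). The two orange bodies at (253,263) and (216,304) are look-alikes. The pass nests are at (184/205/227,212), the tray at (407,210) and the pedal at (312,150). I'll confirm in a crop and measure.

```bash
cat > meas.py <<'E'
from h import *
def blobs(img,col,amin=8):
    h=cv2.cvtColor(img,cv2.COLOR_RGB2HSV)
    H,S,V=h[...,0].astype(int),h[...,1],h[...,2]
    m=(S>110)&(V>60)
    if col=='g': m&=(H>45)&(H<90)
    elif col=='r': m&=(H<8)|(H>172)
    elif col=='y': m&=(H>17)&(H<32)&(V>120)
    n,l,st,c=cv2.connectedComponentsWithStats(m.astype(np.uint8))
    return [(c[i].round(1),st[i,4],l==i) for i in range(1,n) if st[i,4]>=amin]
def modules(s,z=0.029,**k):
    for col in 'gr':
        for c,a,_ in blobs(s['img'],col,**k): print(col,c,a,px2w(s,*c,z)[:2].round(4))
E
python3 - <<'E'
from meas import *
s=dict(np.load('top0.npz'));modules(s)
for c,a,m in blobs(s['img'],'y'):print('y',c,a,px2w(s,*c,.05).round(3))
# tray corners
c,a,m=max(blobs(s['img'],'r'),key=lambda b:b[1])
q=cv2.boxPoints(cv2.minAreaRect(np.argwhere(m)[:,::-1].astype(np.float32)))
print([px2w(s,*p,.028)[:2].round(4) for p in q])
im=s['img'][100:280,150:450,::-1]
cv2.imwrite('pics/crop0.png',cv2.resize(im,None,fx=2.66,fy=2.66,interpolation=cv2.INTER_CUBIC))
E
```

```text
g [105. 171.] 13 [0.6457 0.6105]
g [226.  210.3] 115 [0.516  0.2261]
g [183.9 213. ] 119 [0.5092 0.3586]
g [204.9 211.9] 119 [0.5118 0.2925]
g [344.4 219.2] 53 [ 0.4832 -0.1453]
g [287.8 221.2] 53 [0.4792 0.0321]
g [268.4 225.8] 50 [0.4656 0.093 ]
g [363.4 226.2] 47 [ 0.4605 -0.2044]
g [260.2 258.2] 54 [0.3651 0.1189]
g [241.4 268.2] 35 [0.335  0.1776]
g [220.3 296.2] 55 [0.2497 0.243 ]
g [208.  314.4] 31 [0.1947 0.2808]
r [351.3 113.4] 117 [ 0.8199 -0.1728]
r [301.  122.1] 266 [ 0.7941 -0.0122]
r [407.1 209.8] 2458 [ 0.5101 -0.3422]
r [305.5 187.2] 85 [ 0.5855 -0.0245]
r [345.1 187.2] 88 [ 0.5839 -0.1492]
r [364.9 191.5] 81 [ 0.5694 -0.2112]
r [324.9 192.5] 83 [ 0.568  -0.0853]
r [450.5 310.3] 19 [ 0.1984 -0.4675]
r [428.3 318. ] 27 [ 0.1759 -0.3985]
y [297.5 147.4] 191 [ 0.708 -0.002  0.05 ]
y [329.5 151.7] 60 [ 0.694 -0.101  0.05 ]
y [243.8 266.4] 19 [0.342 0.166 0.05 ]
y [ 29.4 280.3] 103 [0.308 0.824 0.05 ]
y [209.2 312.1] 15 [0.206 0.271 0.05 ]
y [ 27.6 350.5] 204 [0.097 0.822 0.05 ]
[array([ 0.5955, -0.2586]), array([ 0.6281, -0.3714]), array([ 0.4263, -0.4262]), array([ 0.3942, -0.3145])]
```

View pics/crop0.png

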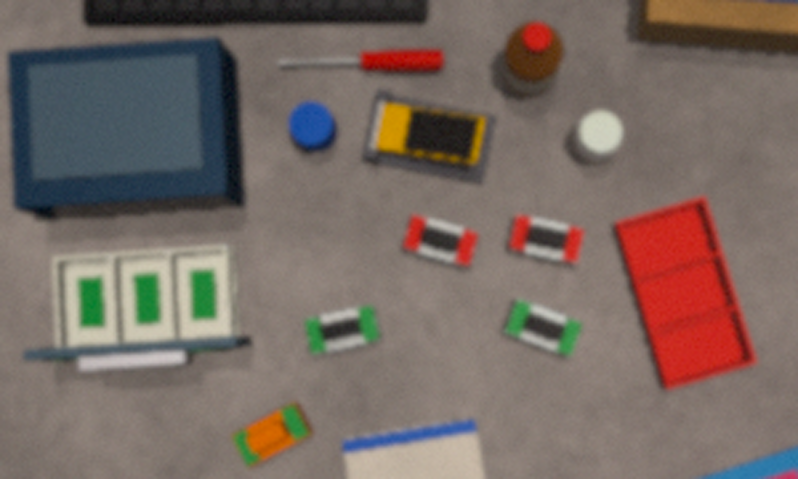

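The crop confirms two green modules and two red ones, all with grey housings, and no others. The tray has three empty nests.

```bash
cat > plan.py <<'E'
from h import *
def pose(x,y,z,deg):
    c,s=np.cos(np.radians(deg)),np.sin(np.radians(deg))
    return np.array([x,y,z]),R.from_matrix(np.array([[c,s,0],[s,-c,0],[0,0,-1]]))
def cur():
    st=r.get_state();return np.array(st['tool_pos']),R.from_quat(st['eef_rot'])
def yaw(): 
    x=cur()[1].as_matrix()[:,0];return np.degrees(np.arctan2(x[1],x[0]))
def plan(*wps,start=None):
    "numbers for calls visiting waypoints; splits where shift/turn exceed 1"
    P=start or cur()
    for w in wps:
        T=pose(*w);d=T[0]-P[0];rv=(P[1].inv()*T[1]).as_rotvec()
        n=int(np.ceil(max(np.abs(P[1].inv().apply(d)).max()/.15,np.abs(rv).max()/(np.pi/2),1e-3)))
        for i in range(n):
            Q=(P[0]+d/n,P[1]*R.from_rotvec(rv/n))
            sh=P[1].inv().apply(Q[0]-P[0])/.15
            k=np.ceil(max(np.linalg.norm(d/n)/.05,np.degrees(np.linalg.norm(rv/n))/8.59))
            print(w,i,'shift',sh.round(3),'turn',(rv/n/(np.pi/2)).round(3),'rows>=',k);P=Q
E
python3 - <<'E'
from plan import *; from meas import *
s=dict(np.load('top0.npz'))
for c in([226,210.3],[204.9,211.9],[183.9,213]):print('pass',px2w(s,*c,.016)[:2].round(4))
# tray outer
c=px2w(s,407.1,209.8,.017);print('tray c',c.round(4))
print('yaw',yaw())
plan((.4724,.0626,.2,102.6))
E
```

```text
pass [0.5166 0.2293]
pass [0.5124 0.2963]
pass [0.5098 0.3631]
tray c [ 0.5106 -0.3446  0.017 ]
yaw 155.83880343932634
(0.4724, 0.0626, 0.2, 102.6) 0 shift [-0.901 -0.831  0.086] turn [-0.     0.     0.197] rows>= 4.0
(0.4724, 0.0626, 0.2, 102.6) 1 shift [-1.111 -0.517  0.085] turn [-0.     0.     0.197] rows>= 4.0
(0.4724, 0.0626, 0.2, 102.6) 2 shift [-1.216 -0.154  0.085] turn [-0.     0.     0.197] rows>= 4.0
```

```bash
sed -i 's/np.abs(P\[1\].inv().apply(d)).max()/np.linalg.norm(d)/' plan.py
python3 -c "
from plan import *
plan((.4724,.0626,.2,102.6))"
```

```text
(0.4724, 0.0626, 0.2, 102.6) 0 shift [-0.675 -0.623  0.064] turn [-0.     0.     0.148] rows>= 3.0
(0.4724, 0.0626, 0.2, 102.6) 1 shift [-0.801 -0.451  0.064] turn [-0.     0.     0.148] rows>= 3.0
(0.4724, 0.0626, 0.2, 102.6) 2 shift [-0.883 -0.255  0.064] turn [-0.     0.     0.148] rows>= 3.0
(0.4724, 0.0626, 0.2, 102.6) 3 shift [-0.918 -0.044  0.064] turn [-0.     0.     0.148] rows>= 3.0
```

```bash
python3 -m pendant '[1,-0.675,-0.623,0.064,0,0,0.148, 1,-0.675,-0.623,0.064,0,0,0.148, 1,-0.675,-0.623,0.064,0,0,0.148, 1,-0.675,-0.623,0.064,0,0,0.148]' &&
python3 -m pendant '[1,-0.8,-0.45,0.064,0,0,0.148, 1,-0.8,-0.45,0.064,0,0,0.148, 1,-0.8,-0.45,0.064,0,0,0.148, 1,-0.8,-0.45,0.064,0,0,0.148]' &&
python3 -m pendant '[1,-0.883,-0.255,0.064,0,0,0.148, 1,-0.883,-0.255,0.064,0,0,0.148, 1,-0.883,-0.255,0.064,0,0,0.148, 1,-0.883,-0.255,0.064,0,0,0.148]' &&
python3 -m pendant '[1,-0.918,-0.044,0.064,0,0,0.148, 1,-0.918,-0.044,0.064,0,0,0.148, 1,-0.918,-0.044,0.064,0,0,0.148, 1,-0.918,-0.044,0.064,0,0,0.148, 1,-0.918,-0.044,0.064,0,0,0.148, 1,-0.918,-0.044,0.064,0,0,0.148]'
python3 - <<'E'
from plan import *; from meas import *
print(cur()[0].round(4),yaw())
s=snap('wrist','w1.png');np.savez('w1.npz',**s);modules(s,amin=100)
print(s['mtx'].round(1).tolist(),s['cam_to_world'].round(3).tolist())
E
```

```text
clock: 0.5
tool_pos: [0.3132, 0.4365, 0.2284]
eef_rot: [0.325, 0.946, -0.003, 0.002]
contact_force: [0.4, -0.1, 0.5]
opening: 0.997
finger_force: 0.0
clock: 0.9
tool_pos: [0.3661, 0.3113, 0.2191]
eef_rot: [0.433, 0.902, -0.002, 0.001]
contact_force: [0.4, 0.0, -0.3]
opening: 1.003
finger_force: 0.0
clock: 1.3
tool_pos: [0.42, 0.1857, 0.2096]
eef_rot: [0.534, 0.845, -0.001, 0.001]
contact_force: [0.0, -0.2, -0.2]
opening: 0.998
finger_force: 0.0
clock: 1.9
tool_pos: [0.4721, 0.0662, 0.2003]
eef_rot: [0.624, 0.781, 0.001, -0.001]
contact_force: [-1.2, 0.5, 0.2]
opening: 0.999
finger_force: 0.0
[0.4721 0.0662 0.2003] 102.78840638944678
g [183.3  11.9] 785 [0.3356 0.1777]
g [408.7   4.9] 595 [0.5159 0.2241]
g [209.4  91.7] 600 [0.3655 0.1198]
g [281.1 359.7] 465 [ 0.4828 -0.145 ]
r [399.4 282.9] 543 [ 0.5829 -0.024 ]
r [365.  375.7] 297 [ 0.5792 -0.1452]
[[344.7, 0.0, 313.9], [0.0, 344.7, 197.3], [0.0, 0.0, 1.0]] [[0.975, -0.214, -0.061, 0.456], [0.222, 0.936, 0.273, 0.136], [-0.001, -0.28, 0.96, 0.346], [0.0, 0.0, 0.0, 1.0]]
```

View pics/w1.png

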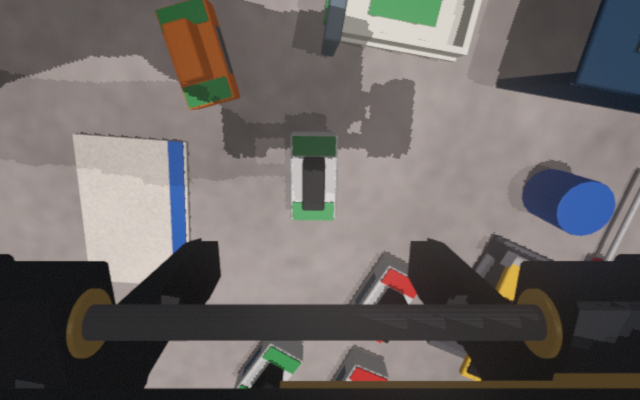

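The wrist view has the green module G_A centred at about (314,178), with its tags at (314,146) in shadow and (314,211) in light.

```bash
sed -i 's/m=(S>110)&(V>60)/m=(S>90)\&(V>25)/' meas.py
python3 - <<'E'
from plan import *; from meas import *
s=dict(np.load('w1.npz'));modules(s,amin=150)
a=px2w(s,314,146,.029);b=px2w(s,313.5,211,.029);print(a,b,(a+b)/2)
d=a-b;print(np.hypot(*d[:2]),np.degrees(np.arctan2(d[1],d[0])))
E
```

```text
g [183.4  11.9] 833 [0.3357 0.1777]
g [407.3   9.8] 1375 [0.5158 0.2204]
g [206.9  91.8] 910 [0.3634 0.1192]
g [305.8 143.1] 309 [0.4578 0.0947]
g [312.8 212.1] 473 [0.4788 0.0312]
g [281.1 359.8] 478 [ 0.4828 -0.1451]
r [399.5 283. ] 563 [ 0.583 -0.024]
r [364.9 375.6] 306 [ 0.579  -0.1451]
[0.46571423 0.09379778 0.029     ] [0.47921814 0.03246365 0.029     ] [0.47246619 0.06313071 0.029     ]
0.06280311697130705 102.41668831414862
```

```bash
python3 -c "
from plan import *
print(cur()[0].round(4),r.get_state()['clock'])
plan((.4725,.063,.11,102.4),(.4725,.063,.033,102.4),start=(np.array([.4724,.0626,.2]),pose(0,0,0,102.6)[1]))"
```

```text
[0.472  0.0662 0.2003] 1.95
(0.4725, 0.063, 0.11, 102.4) 0 shift [0.002 0.001 0.6  ] turn [0.    0.    0.002] rows>= 2.0
(0.4725, 0.063, 0.033, 102.4) 0 shift [0.    0.    0.513] turn [0. 0. 0.] rows>= 2.0
```

```bash
python3 -m pendant '[1,0.02,0.008,0.2,0,0,0.004, 1,0.02,0.008,0.4,0,0,0.004, 1,0.02,0.008,0.6,0,0,0.004, 1,0.02,0.008,0.6,0,0,0.004, 1,0.02,0.008,0.6,0,0,0.004]'
python3 - <<'E'
from plan import *
print(cur()[0].round(4),yaw());plan((.4725,.063,.033,102.4))
E
```

```text
clock: 2.45
tool_pos: [0.4725, 0.0679, 0.1105]
eef_rot: [0.627, 0.779, -0.0, -0.0]
contact_force: [0.4, -0.1, -0.3]
opening: 1.0
finger_force: 0.0
[0.4725 0.0679 0.1105] 102.32631990465218
(0.4725, 0.063, 0.033, 102.4) 0 shift [-0.032 -0.007  0.517] turn [-0.001 -0.    -0.001] rows>= 2.0
```

```bash
python3 -m pendant '[1,-0.032,-0.007,0.1,0,0,0, 1,-0.032,-0.007,0.25,0,0,0, 1,-0.032,-0.007,0.4,0,0,0, 1,-0.032,-0.007,0.517,0,0,0, 1,-0.032,-0.007,0.517,0,0,0, 0,-0.032,-0.007,0.517,0,0,0, 0,-0.032,-0.007,0.517,0,0,0, 0,-0.032,-0.007,0.517,0,0,0, 0,-0.032,-0.007,0.517,0,0,0, 0,-0.032,-0.007,0.517,0,0,0, 0,-0.032,-0.007,0.517,0,0,0, 0,-0.032,-0.007,0.517,0,0,0]' 35
python3 -m pendant '[0,0,0,-0.1,0,0,0, 0,0,0,-0.3,0,0,0, 0,0,0,-0.5,0,0,0, 0,0,0,-0.7,0,0,0, 0,0,0,-0.7,0,0,0]'
python3 - <<'E'
from plan import *
print(cur()[0].round(4),yaw());plan((.5145,.2293,.138,176.5),(.5145,.2293,.05,176.5))
print(np.degrees(np.arctan2(-(.5166-.5098),.3631-.2293)))
E
```

```text
clock: 3.65
tool_pos: [0.4728, 0.0616, 0.0328]
eef_rot: [0.628, 0.778, 0.0, -0.0]
contact_force: [0.1, -0.0, 0.1]
opening: 0.385
finger_force: 0.0
clock: 4.15
tool_pos: [0.4747, 0.0618, 0.1407]
eef_rot: [0.628, 0.778, 0.002, 0.002]
contact_force: [1.0, -0.2, -0.8]
opening: 0.009
finger_force: 0.0
[0.4747 0.0618 0.1407] 102.17408960940442
(0.5145, 0.2293, 0.138, 176.5) 0 shift [0.518 0.247 0.01 ] turn [ 0.002  0.001 -0.413] rows>= 5.0
(0.5145, 0.2293, 0.138, 176.5) 1 shift [0.263 0.51  0.01 ] turn [ 0.002  0.001 -0.413] rows>= 5.0
(0.5145, 0.2293, 0.05, 176.5) 0 shift [-0.     0.     0.587] turn [-0. -0.  0.] rows>= 2.0
-2.9093899758783577
```

The fingers hadn't finished closing before I lifted, so I came up empty. I'll re-measure the module.

```bash
python3 -m pendant '[0.6,0,0,-0.2,0,0,0, 0.6,0,0,-0.4,0,0,0, 0.6,0,0,-0.4,0,0,0, 0.6,0,0,-0.4,0,0,0, 0.6,0,0,-0.4,0,0,0, 0.6,0,0,-0.4,0,0,0]'
python3 - <<'E'
from plan import *; from meas import *
print(cur()[0].round(4),yaw())
s=snap('wrist','w2.png');modules(s,amin=150)
s=snap('top','t2.png');modules(s)
E
```

```text
clock: 4.75
tool_pos: [0.472, 0.0615, 0.1965]
eef_rot: [0.628, 0.778, -0.001, -0.001]
contact_force: [-1.2, -0.1, 0.4]
opening: 0.525
finger_force: 0.0
[0.472  0.0615 0.1965] 102.20196631206025
g [180.1   7.3] 695 [0.3348 0.1763]
g [410.6   5.7] 791 [0.5179 0.2171]
g [206.3  86.9] 945 [0.3635 0.1193]
g [308.3 138.8] 382 [0.459  0.0945]
g [314.4 208.6] 504 [0.4784 0.031 ]
g [284.  358.5] 493 [ 0.4827 -0.145 ]
r [597.9 280.2] 1100 [0.7753 0.0178]
r [370.  374.8] 361 [ 0.5803 -0.1459]
g [105.5 170.8] 47 [0.6463 0.609 ]
g [205.  211.9] 133 [0.5118 0.2922]
g [184.1 213.1] 135 [0.5089 0.358 ]
g [344.6 219.2] 65 [ 0.4832 -0.1459]
g [287.8 221.5] 68 [0.4783 0.0321]
g [363.4 226.3] 61 [ 0.4602 -0.2044]
r [351.4 113.4] 122 [ 0.8199 -0.1731]
r [301.  122.1] 275 [ 0.7941 -0.0122]
r [407.2 209.8] 2519 [ 0.5101 -0.3425]
r [305.4 187.3] 95 [ 0.5852 -0.0241]
r [345.1 187.1] 100 [ 0.5842 -0.1492]
r [365.  191.4] 96 [ 0.5697 -0.2115]
r [324.8 192.6] 96 [ 0.5676 -0.085 ]
r [437. 315.] 60 [ 0.1847 -0.4255]
```

View pics/w2.png

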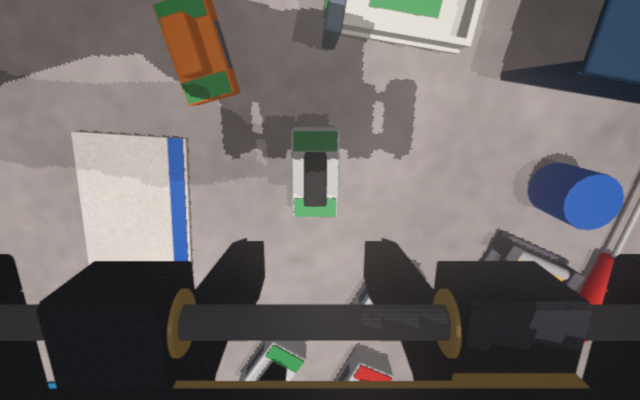

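G_A hasn't moved; it is upright at (315,172). I'll descend again and wait longer for the fingers to close.

```bash
python3 -m pendant '[0.5,0,0.008,0.25,0,0,0, 0.5,0,0.008,0.5,0,0,0, 0.5,0,0.008,0.6,0,0,0, 0.5,0,0.008,0.6,0,0,0]' && python3 -m pendant '[0.5,0,0,0.2,0,0,0, 0.5,0,0,0.4,0,0,0, 0.5,0,0,0.49,0,0,0, 0.5,0,0,0.49,0,0,0, 0,0,0,0.49,0,0,0, 0,0,0,0.49,0,0,0, 0,0,0,0.49,0,0,0, 0,0,0,0.49,0,0,0, 0,0,0,0.49,0,0,0, 0,0,0,0.49,0,0,0, 0,0,0,0.49,0,0,0]' 35 && 
python3 -m pendant '[0,0,0,-0.1,0,0,0, 0,0,0,-0.3,0,0,0, 0,0,0,-0.5,0,0,0, 0,0,0,-0.7,0,0,0, 0,0,0,-0.7,0,0,0]'
python3 - <<'E'
from plan import *
print(cur()[0].round(4),yaw());plan((.5145,.2293,.138,176.9),(.5145,.2293,.05,176.9))
E
```

```text
clock: 5.25
tool_pos: [0.4723, 0.0617, 0.1055]
eef_rot: [0.628, 0.778, -0.002, -0.002]
contact_force: [-0.6, -0.6, 0.6]
opening: 0.499
finger_force: 0.0
clock: 6.35
tool_pos: [0.4735, 0.0616, 0.0352]
eef_rot: [0.628, 0.778, -0.0, -0.0]
contact_force: [-2.3, -0.7, 6.8]
opening: 0.224
finger_force: 35.0
clock: 6.85
tool_pos: [0.4762, 0.0622, 0.1424]
eef_rot: [0.628, 0.778, 0.003, 0.002]
contact_force: [1.0, -0.2, -2.9]
opening: 0.225
finger_force: 35.0
[0.4762 0.0622 0.1424] 102.17360514575054
(0.5145, 0.2293, 0.138, 176.9) 0 shift [0.518 0.242 0.016] turn [ 0.002  0.001 -0.415] rows>= 5.0
(0.5145, 0.2293, 0.138, 176.9) 1 shift [0.264 0.506 0.016] turn [ 0.002  0.001 -0.415] rows>= 5.0
(0.5145, 0.2293, 0.05, 176.9) 0 shift [-0.    -0.     0.587] turn [-0.  0.  0.] rows>= 2.0
```

Grasp is good (35 N, opening 0.225, about 2.9 N of weight). I'll carry it high to nest 3 (0.510,0.363), so the two greens have a free nest between them.

Run:
```python
from plan import *
plan((.4762,.0622,.2,102.2),(.5095,.3631,.2,176.9))
```

```text
(0.4762, 0.0622, 0.2, 102.2) 0 shift [-0.     0.003 -0.384] turn [ 0.005 -0.    -0.   ] rows>= 2.0
(0.5095, 0.3631, 0.2, 176.9) 0 shift [ 0.638  0.214 -0.   ] turn [-0.    -0.    -0.277] rows>= 3.0
(0.5095, 0.3631, 0.2, 176.9) 1 shift [ 0.489  0.462 -0.   ] turn [-0.    -0.    -0.277] rows>= 3.0
(0.5095, 0.3631, 0.2, 176.9) 2 shift [ 0.249  0.625 -0.   ] turn [-0.    -0.    -0.277] rows>= 3.0
```

```bash
python3 -m pendant '[0,0,0,-0.2,0,0,0, 0,0,0,-0.385,0,0,0, 0,0,0,-0.385,0,0,0]' &&
python3 -m pendant '[0,0.21,0.07,0,0,0,-0.09, 0,0.42,0.14,0,0,0,-0.18, 0,0.638,0.214,0,0,0,-0.277, 0,0.638,0.214,0,0,0,-0.277]' && 
python3 -m pendant '[0,0.16,0.15,0,0,0,-0.09, 0,0.32,0.3,0,0,0,-0.18, 0,0.49,0.46,0,0,0,-0.277, 0,0.49,0.46,0,0,0,-0.277]' && 
python3 -m pendant '[0,0.08,0.2,0,0,0,-0.09, 0,0.16,0.4,0,0,0,-0.18, 0,0.25,0.625,0,0,0,-0.277, 0,0.25,0.625,0,0,0,-0.277, 0,0.25,0.625,0,0,0,-0.277, 0,0.25,0.625,0,0,0,-0.277]'
python3 - <<'E'
from plan import *; from meas import *
print(cur()[0].round(4),yaw());plan((.5095,.3631,.12,176.9),(.5095,.3631,.053,176.9))
s=snap('wrist','w3.png');modules(s,z=.016,amin=150)
E
```

```text
clock: 7.15
tool_pos: [0.4757, 0.0621, 0.1988]
eef_rot: [0.628, 0.778, 0.002, 0.002]
contact_force: [0.7, 0.4, -2.9]
opening: 0.229
finger_force: 35.0
clock: 7.55
tool_pos: [0.4848, 0.1687, 0.1954]
eef_rot: [0.44, 0.898, 0.002, -0.001]
contact_force: [0.6, -0.2, -3.1]
opening: 0.225
finger_force: 35.0
clock: 7.95
tool_pos: [0.4947, 0.2687, 0.1953]
eef_rot: [0.237, 0.971, 0.003, -0.001]
contact_force: [-0.4, 0.4, -2.0]
opening: 0.22
finger_force: 35.0
clock: 8.55
tool_pos: [0.5065, 0.3603, 0.1955]
eef_rot: [0.028, 1.0, -0.002, -0.001]
contact_force: [-0.0, -1.3, -2.5]
opening: 0.223
finger_force: 35.0
[0.5065 0.3603 0.1955] 176.81522160045546
(0.5095, 0.3631, 0.12, 176.9) 0 shift [-0.019  0.022  0.503] turn [-0.002 -0.001 -0.001] rows>= 2.0
(0.5095, 0.3631, 0.053, 176.9) 0 shift [ 0.    -0.     0.447] turn [0. 0. 0.] rows>= 2.0
g [21.1 35.9] 560 [0.3698 0.1124]
g [316.5 148.5] 156 [0.481  0.3628]
g [250.1 182.4] 1609 [0.5103 0.2968]
g [182.5 189.8] 1656 [0.5142 0.2301]
g [326.9 184.2] 2187 [0.5161 0.3711]
g [584.7 353.9] 173 [0.7282 0.6522]
```

View pics/w3.png

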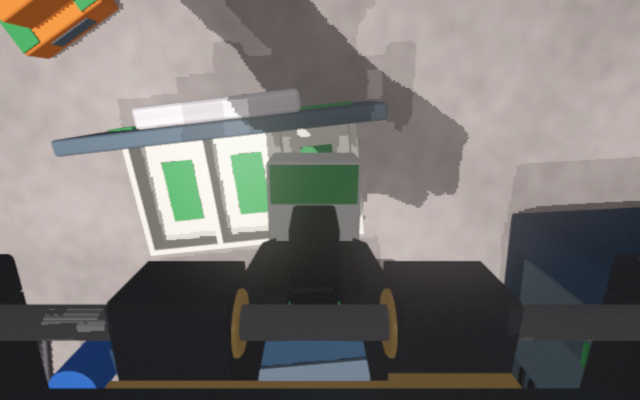

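The drawer runs slightly askew to the held module, which shows a sign slip in my yaw. The nests' x is at +3.2°, so the tool yaw should be 183.2. Nest 3 is at (0.508,0.3634). I'll correct and lower.

Run:
```python
from plan import *
plan((.508,.3634,.12,183.2),(.508,.3634,.053,183.2))
```

```text
(0.508, 0.3634, 0.12, 183.2) 0 shift [-0.008  0.022  0.506] turn [-0.002 -0.001 -0.071] rows>= 2.0
(0.508, 0.3634, 0.053, 183.2) 0 shift [-0.     0.     0.447] turn [-0. -0. -0.] rows>= 2.0
```

```bash
python3 -m pendant '[0,-0.008,0.022,0.15,0,0,-0.071, 0,-0.008,0.022,0.3,0,0,-0.071, 0,-0.008,0.022,0.5,0,0,-0.071, 0,-0.008,0.022,0.5,0,0,-0.071, 0,-0.008,0.022,0.5,0,0,-0.071]'
python3 - <<'E'
from plan import *
print(cur()[0].round(4),yaw());plan((.508,.3634,.053,183.2))
E
```

```text
clock: 9.1
tool_pos: [0.5082, 0.365, 0.1221]
eef_rot: [-0.029, 1.0, -0.001, -0.0]
contact_force: [0.2, 0.8, -1.6]
opening: 0.223
finger_force: 35.0
[0.5082 0.365  0.1221] -176.70682089115954
(0.508, 0.3634, 0.053, 183.2) 0 shift [ 0.001 -0.01   0.461] turn [-0.001 -0.     0.001] rows>= 2.0
```

```bash
python3 -m pendant '[0,0,-0.01,0.12,0,0,0, 0,0,-0.01,0.24,0,0,0, 0,0,-0.01,0.36,0,0,0, 0,0,-0.01,0.46,0,0,0, 0,0,-0.01,0.46,0,0,0, 0,0,-0.01,0.46,0,0,0]' && python3 -m pendant '[0.42,0,0,0,0,0,0, 0.42,0,0,0,0,0,0, 0.42,0,0,0,0,0,0, 0.42,0,0,0,0,0,0, 0.42,0,0,-0.2,0,0,0, 0.42,0,0,-0.5,0,0,0, 0.42,0,0,-0.8,0,0,0, 0.42,0,0,-1,0,0,0, 0.42,0,0,-1,0,0,0]'
python3 - <<'E'
from plan import *; from meas import *
print(cur()[0].round(4),yaw())
s=snap('wrist','w4.png')
s=snap('top');modules(s)
plan((.4715,-.1748,.2,69))
E
```

```text
clock: 9.7
tool_pos: [0.5086, 0.365, 0.0539]
eef_rot: [-0.029, 1.0, 0.0, 0.001]
contact_force: [0.6, 1.3, -2.8]
opening: 0.226
finger_force: 35.0
clock: 10.6
tool_pos: [0.5102, 0.3669, 0.2082]
eef_rot: [-0.029, 1.0, 0.003, 0.004]
contact_force: [0.8, 0.2, 0.4]
opening: 0.417
finger_force: 0.0
[0.5102 0.3669 0.2082] -176.65194523337902
g [105.5 171.1] 46 [0.6454 0.6089]
g [183. 204.] 13 [0.5376 0.3618]
g [204.9 211.9] 132 [0.5118 0.2925]
g [226.1 210.2] 139 [0.5163 0.2258]
g [344.6 219.1] 66 [ 0.4835 -0.1459]
g [179.3 224.1] 69 [0.4746 0.3727]
g [363.5 226.2] 57 [ 0.4605 -0.2047]
g [260.2 258.3] 55 [0.3648 0.1189]
g [241.3 268.2] 37 [0.335  0.1779]
g [220.4 296.5] 41 [0.2488 0.2427]
g [211.3 316.3] 13 [0.1888 0.2706]
r [351.5 113.4] 119 [ 0.8199 -0.1734]
r [300.8 122.1] 276 [ 0.7941 -0.0115]
r [407.2 209.8] 2520 [ 0.5101 -0.3425]
r [305.4 187.2] 94 [ 0.5855 -0.0241]
r [345.1 187.3] 97 [ 0.5835 -0.1492]
r [365.  191.4] 93 [ 0.5697 -0.2115]
r [324.8 192.6] 97 [ 0.5676 -0.085 ]
r [437.  315.1] 57 [ 0.1844 -0.4255]
(0.4715, -0.1748, 0.2, 69) 0 shift [ 0.114 -0.894  0.005] turn [0.    0.    0.318] rows>= 4.0
(0.4715, -0.1748, 0.2, 69) 1 shift [-0.328 -0.839  0.006] turn [0.    0.    0.318] rows>= 4.0
(0.4715, -0.1748, 0.2, 69) 2 shift [-0.689 -0.58   0.006] turn [0.    0.    0.318] rows>= 4.0
(0.4715, -0.1748, 0.2, 69) 3 shift [-0.883 -0.179  0.006] turn [0.    0.    0.318] rows>= 4.0
```

View pics/w4.png

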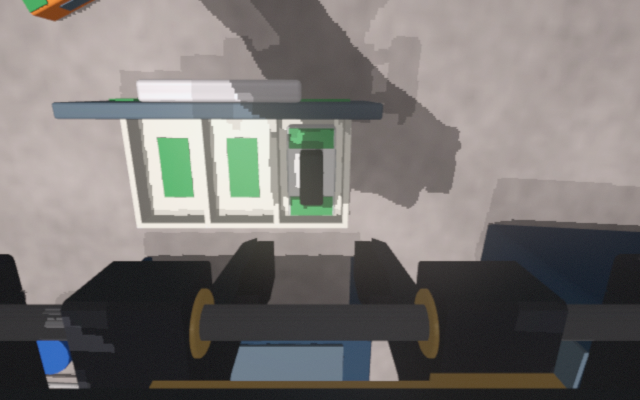

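Module 1 lies flat in nest 3 at (312,172). Next is green G_B at (0.472,-0.175), yaw 68.6.

```bash
python3 -m pendant '[0.5,0.03,-0.22,0,0,0,0.08, 0.5,0.06,-0.45,0,0,0,0.16, 0.5,0.085,-0.67,0,0,0,0.24, 0.5,0.114,-0.894,0,0,0,0.318, 0.5,0.114,-0.894,0,0,0,0.318]' &&
python3 -m pendant '[0.5,-0.08,-0.21,0,0,0,0.08, 0.5,-0.16,-0.42,0,0,0,0.16, 0.5,-0.245,-0.63,0,0,0,0.24, 0.5,-0.328,-0.84,0,0,0,0.318, 0.5,-0.328,-0.84,0,0,0,0.318]' &&
python3 -m pendant '[0.5,-0.17,-0.145,0,0,0,0.08, 0.5,-0.345,-0.29,0,0,0,0.16, 0.5,-0.517,-0.435,0,0,0,0.24, 0.5,-0.69,-0.58,0,0,0,0.318, 0.5,-0.69,-0.58,0,0,0,0.318]' &&
python3 -m pendant '[0.5,-0.22,-0.045,0,0,0,0.08, 0.5,-0.44,-0.09,0,0,0,0.16, 0.5,-0.66,-0.135,0,0,0,0.24, 0.5,-0.883,-0.18,0,0,0,0.318, 0.5,-0.883,-0.18,0,0,0,0.318, 0.5,-0.883,-0.18,0,0,0,0.318]'
python3 - <<'E'
from plan import *; from meas import *
print(cur()[0].round(4),yaw())
s=snap('wrist','w5.png');modules(s,amin=150)
plan((.472,-.1753,.11,68.6),(.472,-.1753,.035,68.6))
E
```

```text
clock: 11.2
tool_pos: [0.498, 0.2225, 0.2012]
eef_rot: [0.223, 0.975, -0.004, -0.001]
contact_force: [-0.1, -0.1, 0.2]
opening: 0.497
finger_force: 0.0
clock: 11.7
tool_pos: [0.4884, 0.0893, 0.2017]
eef_rot: [0.457, 0.89, -0.003, -0.001]
contact_force: [-0.3, 0.1, 1.4]
opening: 0.501
finger_force: 0.0
clock: 12.2
tool_pos: [0.4795, -0.0444, 0.2021]
eef_rot: [0.662, 0.75, -0.002, 0.0]
contact_force: [0.2, -0.0, -0.5]
opening: 0.503
finger_force: 0.0
clock: 12.8
tool_pos: [0.4712, -0.1739, 0.2022]
eef_rot: [0.824, 0.567, -0.0, -0.001]
contact_force: [-0.2, 0.5, -0.2]
opening: 0.502
finger_force: 0.0
[ 0.4712 -0.1739  0.2022] 69.05761563689971
g [314.7 142.5] 744 [ 0.4829 -0.1452]
g [314.2 209. ] 456 [ 0.4596 -0.2052]
r [381.9  40. ] 1077 [ 0.567  -0.0846]
r [421.9 106.1] 933 [ 0.5838 -0.149 ]
r [423.4 176.2] 667 [ 0.5676 -0.2114]
r [443.7 250.5] 4729 [ 0.5658 -0.2927]
r [343.7 291.7] 1279 [ 0.456  -0.3013]
r [362.9 356.2] 2503 [ 0.4488 -0.3856]
(0.472, -0.1753, 0.11, 68.6) 0 shift [-0.014  0.011  0.615] turn [-0.001 -0.001  0.006] rows>= 2.0
(0.472, -0.1753, 0.035, 68.6) 0 shift [ 0.  -0.   0.5] turn [0. 0. 0.] rows>= 2.0
```

```bash
python3 -m pendant '[0.5,-0.014,0.011,0.25,0,0,0.006, 0.5,-0.014,0.011,0.5,0,0,0.006, 0.5,-0.014,0.011,0.61,0,0,0.006, 0.5,-0.014,0.011,0.61,0,0,0.006]' && python3 -m pendant '[0.5,0,0,0.2,0,0,0, 0.5,0,0,0.4,0,0,0, 0.5,0,0,0.5,0,0,0, 0.5,0,0,0.5,0,0,0, 0,0,0,0.5,0,0,0, 0,0,0,0.5,0,0,0, 0,0,0,0.5,0,0,0, 0,0,0,0.5,0,0,0, 0,0,0,0.5,0,0,0, 0,0,0,0.5,0,0,0]' 35 && 
python3 -m pendant '[0,0,0,-0.1,0,0,0, 0,0,0,-0.35,0,0,0, 0,0,0,-0.65,0,0,0, 0,0,0,-0.95,0,0,0, 0,0,0,-1,0,0,0, 0,0,0,-1,0,0,0]'
python3 - <<'E'
from plan import *
print(cur()[0].round(4),yaw());plan((.5155,.2295,.2,183.2))
E
```

```text
clock: 13.25
tool_pos: [0.4708, -0.1745, 0.1092]
eef_rot: [0.826, 0.564, -0.001, -0.003]
contact_force: [0.1, 0.1, -0.0]
opening: 0.5
finger_force: 0.0
clock: 14.25
tool_pos: [0.4715, -0.1772, 0.0374]
eef_rot: [0.827, 0.562, 0.0, -0.0]
contact_force: [-1.9, 1.0, 6.6]
opening: 0.225
finger_force: 34.7
clock: 14.85
tool_pos: [0.4726, -0.1778, 0.1878]
eef_rot: [0.827, 0.562, 0.001, 0.001]
contact_force: [-0.7, -0.1, -2.6]
opening: 0.222
finger_force: 35.0
[ 0.4726 -0.1778  0.1878] 68.35470926496846
(0.5155, 0.2295, 0.2, 183.2) 0 shift [ 0.876 -0.245 -0.028] turn [ 0.001  0.001 -0.425] rows>= 5.0
(0.5155, 0.2295, 0.2, 183.2) 1 shift [ 0.84   0.351 -0.027] turn [ 0.001  0.001 -0.425] rows>= 5.0
(0.5155, 0.2295, 0.2, 183.2) 2 shift [ 0.442  0.795 -0.026] turn [ 0.001  0.001 -0.425] rows>= 5.0
```

```bash
python3 -m pendant '[0,0.175,-0.05,0,0,0,-0.085, 0,0.35,-0.1,0,0,0,-0.17, 0,0.525,-0.147,-0.02,0,0,-0.255, 0,0.7,-0.196,-0.028,0,0,-0.34, 0,0.876,-0.245,-0.028,0,0,-0.425, 0,0.876,-0.245,-0.028,0,0,-0.425]' &&
python3 -m pendant '[0,0.168,0.07,0,0,0,-0.085, 0,0.336,0.14,0,0,0,-0.17, 0,0.504,0.21,-0.02,0,0,-0.255, 0,0.67,0.28,-0.027,0,0,-0.34, 0,0.84,0.351,-0.027,0,0,-0.425, 0,0.84,0.351,-0.027,0,0,-0.425]' &&
python3 -m pendant '[0,0.09,0.16,0,0,0,-0.085, 0,0.176,0.32,0,0,0,-0.17, 0,0.265,0.477,-0.02,0,0,-0.255, 0,0.354,0.636,-0.026,0,0,-0.34, 0,0.442,0.795,-0.026,0,0,-0.425, 0,0.442,0.795,-0.026,0,0,-0.425, 0,0.442,0.795,-0.026,0,0,-0.425, 0,0.442,0.795,-0.026,0,0,-0.425]'
python3 - <<'E'
from plan import *; from meas import *
print(cur()[0].round(4),yaw())
s=snap('wrist','w6.png');modules(s,z=.016,amin=150);s=snap('top');modules(s)
plan((.517,.2295,.12,183.2),(.517,.2295,.055,183.2))
E
```

```text
clock: 15.45
tool_pos: [0.4854, -0.0369, 0.1887]
eef_rot: [0.594, 0.805, 0.001, -0.002]
contact_force: [0.8, -0.5, -2.3]
opening: 0.219
finger_force: 35.0
clock: 16.05
tool_pos: [0.5001, 0.0983, 0.1932]
eef_rot: [0.299, 0.954, 0.002, -0.001]
contact_force: [-0.3, 0.0, -2.1]
opening: 0.221
finger_force: 35.0
clock: 16.85
tool_pos: [0.5146, 0.2269, 0.1974]
eef_rot: [-0.025, 1.0, -0.001, -0.001]
contact_force: [0.2, 0.2, -1.7]
opening: 0.221
finger_force: 35.0
[0.5146 0.2269 0.1974] -177.12123905416522
g [199.5   6.6] 308 [0.3735 0.1209]
g [485.7 137.1] 902 [0.4701 0.3848]
g [386.9 170.7] 1567 [0.5069 0.2959]
g [322.8 182.8] 2256 [0.5221 0.2348]
g [477.7 210.4] 421 [0.5423 0.3906]
r [ 56.  234.6] 756 [ 0.5906 -0.0341]
r [ 85.1 384.9] 296 [ 0.7803 -0.0296]
g [105.7 170.7] 49 [0.6466 0.6083]
g [223.7 206. ] 24 [0.5296 0.2334]
g [226.4 217.1] 24 [0.4946 0.2248]
g [214.3 219.9] 47 [0.4863 0.2628]
g [260.2 258.2] 54 [0.3651 0.1189]
g [241.6 268.5] 33 [0.334 0.177]
r [351.4 113.4] 119 [ 0.8199 -0.1731]
r [300.9 122.1] 275 [ 0.7941 -0.0119]
r [407.2 209.8] 2520 [ 0.5101 -0.3425]
r [305.4 187.3] 95 [ 0.5852 -0.0241]
r [345.1 187.3] 99 [ 0.5835 -0.1492]
r [365.  191.4] 94 [ 0.5697 -0.2115]
r [324.8 192.6] 96 [ 0.5676 -0.085 ]
r [436.3 315.4] 59 [ 0.1835 -0.4233]
(0.517, 0.2295, 0.12, 183.2) 0 shift [-0.015  0.013  0.52 ] turn [-0.001 -0.001 -0.003] rows>= 2.0
(0.517, 0.2295, 0.055, 183.2) 0 shift [ 0.    -0.     0.433] turn [0. 0. 0.] rows>= 2.0
```

```bash
python3 -m pendant '[0,-0.015,0.013,0.15,0,0,-0.003, 0,-0.015,0.013,0.3,0,0,-0.003, 0,-0.015,0.013,0.5,0,0,-0.003, 0,-0.015,0.013,0.5,0,0,-0.003, 0,-0.015,0.013,0.5,0,0,-0.003]'
python3 - <<'E'
from plan import *
print(cur()[0].round(4),yaw());plan((.517,.2295,.055,183.2))
E
```

```text
clock: 17.45
tool_pos: [0.5171, 0.231, 0.1238]
eef_rot: [-0.029, 1.0, -0.0, -0.0]
contact_force: [1.1, 0.0, -2.7]
opening: 0.225
finger_force: 35.0
[0.5171 0.231  0.1238] -176.68530533672202
(0.517, 0.2295, 0.055, 183.2) 0 shift [ 0.001 -0.01   0.459] turn [-0.    -0.     0.001] rows>= 2.0
```

```bash
python3 -m pendant '[0,0,-0.01,0.12,0,0,0, 0,0,-0.01,0.24,0,0,0, 0,0,-0.01,0.36,0,0,0, 0,0,-0.01,0.46,0,0,0, 0,0,-0.01,0.46,0,0,0, 0,0,-0.01,0.46,0,0,0]' && python3 -m pendant '[0.42,0,0,0,0,0,0, 0.42,0,0,0,0,0,0, 0.42,0,0,0,0,0,0, 0.42,0,0,0,0,0,0, 0.42,0,0,-0.2,0,0,0, 0.42,0,0,-0.5,0,0,0, 0.42,0,0,-0.8,0,0,0, 0.42,0,0,-1,0,0,0, 0.42,0,0,-1,0,0,0]'
python3 - <<'E'
from plan import *; from meas import *
print(cur()[0].round(4),yaw())
s=snap('wrist','w7.png')
a=np.array([.5676,-.085]);b=np.array([.5852,-.0241]);d=b-a;A=np.degrees(np.arctan2(d[1],d[0]));c=(a+b)/2
print(c,A);plan((*c,.2,A))
E
```

```text
clock: 18.05
tool_pos: [0.5181, 0.2306, 0.0561]
eef_rot: [-0.029, 1.0, 0.001, 0.001]
contact_force: [-0.5, 0.3, -1.3]
opening: 0.225
finger_force: 35.0
clock: 18.95
tool_pos: [0.5195, 0.2318, 0.2091]
eef_rot: [-0.029, 1.0, 0.002, 0.004]
contact_force: [0.9, -0.1, 0.6]
opening: 0.424
finger_force: 0.0
[0.5195 0.2318 0.2091] -176.65226194482673
[ 0.5764  -0.05455] 73.88079295008669
(np.float64(0.5764), np.float64(-0.05455), 0.2, np.float64(73.88079295008669)) 0 shift [-0.138 -0.961  0.021] turn [0.002 0.    0.608] rows>= 7.0
(np.float64(0.5764), np.float64(-0.05455), 0.2, np.float64(73.88079295008669)) 1 shift [-0.864 -0.442  0.023] turn [0.002 0.    0.608] rows>= 7.0
```

View pics/w7.png

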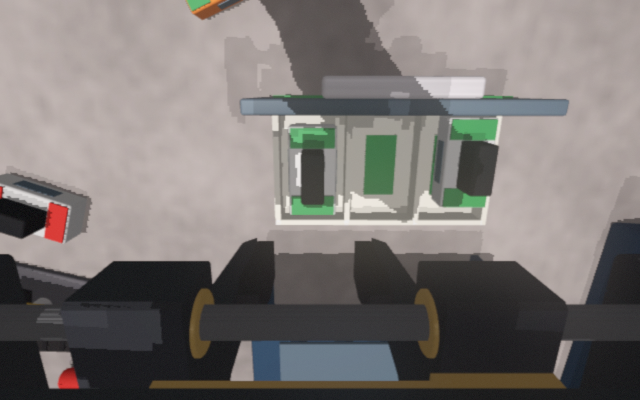

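Module 2 sits in nest 1 at (312,170). Nest 3's module at (470,163) is seen obliquely, so I'll check it numerically, then go to red R_A.

```bash
python3 -m pendant '[0.5,-0.02,-0.14,0,0,0,0.087, 0.5,-0.04,-0.28,0,0,0,0.174, 0.5,-0.06,-0.42,0.02,0,0,0.26, 0.5,-0.08,-0.55,0.02,0,0,0.347, 0.5,-0.1,-0.69,0.02,0,0,0.434, 0.5,-0.12,-0.83,0.02,0,0,0.52, 0.5,-0.138,-0.96,0.02,0,0,0.608, 0.5,-0.138,-0.96,0.02,0,0,0.608]' &&
python3 -m pendant '[0.5,-0.12,-0.06,0,0,0,0.087, 0.5,-0.25,-0.13,0,0,0,0.174, 0.5,-0.37,-0.19,0.02,0,0,0.26, 0.5,-0.49,-0.25,0.02,0,0,0.347, 0.5,-0.62,-0.32,0.02,0,0,0.434, 0.5,-0.74,-0.38,0.02,0,0,0.52, 0.5,-0.864,-0.442,0.02,0,0,0.608, 0.5,-0.864,-0.442,0.02,0,0,0.608, 0.5,-0.864,-0.442,0.02,0,0,0.608]'
python3 - <<'E'
from plan import *; from meas import *
print(cur()[0].round(4),yaw())
s=snap('top','t8.png');modules(s,z=.045)
s=snap('wrist','w8.png');modules(s,amin=150)
im=cv2.imread('pics/t8.png')[180:250,150:260];cv2.imwrite('pics/c8.png',cv2.resize(im,None,fx=5,fy=5,interpolation=2))
plan((.5764,-.0546,.11,73.9))
E
```

```text
clock: 19.8
tool_pos: [0.5459, 0.0837, 0.2001]
eef_rot: [0.436, 0.9, -0.002, -0.0]
contact_force: [0.3, -0.4, -0.0]
opening: 0.499
finger_force: 0.0
clock: 20.7
tool_pos: [0.5749, -0.0533, 0.1978]
eef_rot: [0.797, 0.604, -0.0, -0.001]
contact_force: [0.7, 0.1, -0.7]
opening: 0.501
finger_force: 0.0
[ 0.5749 -0.0533  0.1978] 74.27126927149685
g [105.4 170.5] 48 [0.6448 0.6008]
g [223.3 200.3] 64 [0.5464 0.2308]
g [177.2 206.1] 66 [0.5302 0.3743]
g [205. 212.] 130 [0.5107 0.2876]
g [224.6 219.7] 67 [0.486  0.2266]
g [178.  225.1] 70 [0.4712 0.3711]
g [239.9 265. ] 16 [0.3462 0.179 ]
g [219.7 295.9] 46 [0.2531 0.2408]
g [207.9 314.6] 35 [0.1972 0.2766]
r [351.4 113.5] 118 [ 0.815  -0.1721]
r [301.  122.1] 277 [ 0.7898 -0.0131]
r [407.2 209.8] 2519 [ 0.5093 -0.3394]
r [345.1 187.3] 99 [ 0.5819 -0.1484]
r [365.  191.4] 93 [ 0.5683 -0.21  ]
r [436.8 315.1] 60 [ 0.1876 -0.4208]
g [19.5 51.5] 1075 [0.3638 0.119 ]
r [539.6  60. ] 3931 [ 0.7866 -0.0065]
r [316.6 144.3] 868 [ 0.5852 -0.0243]
r [315.1 211.5] 587 [ 0.5666 -0.086 ]
r [345.8 264.4] 560 [ 0.5813 -0.1484]
r [358.2 365.6] 2778 [ 0.5643 -0.2722]
(0.5764, -0.0546, 0.11, 73.9) 0 shift [-0.012  0.013  0.588] turn [-0.001 -0.001  0.004] rows>= 2.0
```

View pics/c8.png

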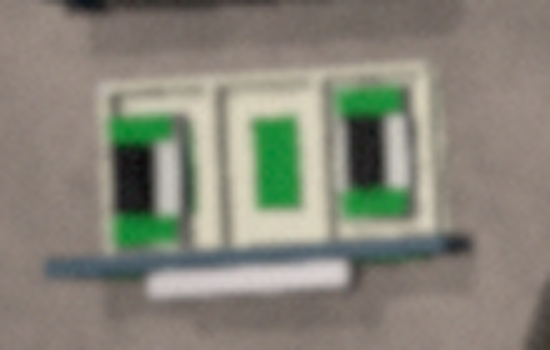

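Nest 3's module has shifted against the left wall, probably the announced knock. I'll look at it from above before shutting the drawer. Now I grasp R_A.

```bash
python3 -m pendant '[0.5,-0.012,0.013,0.25,0,0,0.004, 0.5,-0.012,0.013,0.5,0,0,0.004, 0.5,-0.012,0.013,0.59,0,0,0.004, 0.5,-0.012,0.013,0.59,0,0,0.004]' && python3 -m pendant '[0.5,0,0,0.2,0,0,0, 0.5,0,0,0.4,0,0,0, 0.5,0,0,0.5,0,0,0, 0.5,0,0,0.5,0,0,0, 0,0,0,0.5,0,0,0, 0,0,0,0.5,0,0,0, 0,0,0,0.5,0,0,0, 0,0,0,0.5,0,0,0, 0,0,0,0.5,0,0,0, 0,0,0,0.5,0,0,0]' 35 && 
python3 -m pendant '[0,0,0,-0.1,0,0,0, 0,0,0,-0.35,0,0,0, 0,0,0,-0.65,0,0,0, 0,0,0,-0.9,0,0,0, 0,0,0,-0.9,0,0,0, 0,0,0,-0.9,0,0,0]'
python3 - <<'E'
from plan import *
print(cur()[0].round(4),yaw())
# tray geometry from first top picture, top edge at z=.028
s=dict(np.load('top0.npz'))
from meas import *
c,a,m=max(blobs(s['img'],'r'),key=lambda b:b[1])
print('n', cv2.minAreaRect(np.argwhere(m)[:,::-1].astype(np.float32)))
A=np.degrees(np.arctan2(.0559,.2015));print('nest y ang',A)
e=np.array([np.cos(np.radians(A)),np.sin(np.radians(A))]);cc=np.array([.5110,-.3427])
for k in(-1,0,1):print(k,(cc+.067*k*e).round(4))
t=cc+.067*e;plan((*t,.2,A+90),start=None)
E
```

```text
clock: 21.2
tool_pos: [0.5754, -0.0558, 0.1085]
eef_rot: [0.8, 0.6, -0.001, -0.002]
contact_force: [-0.3, 0.1, 0.6]
opening: 0.5
finger_force: 0.0
clock: 22.2
tool_pos: [0.5771, -0.0572, 0.0363]
eef_rot: [0.801, 0.599, 0.0, 0.0]
contact_force: [-1.9, -0.4, 6.6]
opening: 0.223
finger_force: 35.0
clock: 22.8
tool_pos: [0.5773, -0.0572, 0.1715]
eef_rot: [0.801, 0.599, 0.001, 0.001]
contact_force: [0.0, 0.2, -1.9]
opening: 0.225
finger_force: 35.0
[ 0.5773 -0.0572  0.1715] 73.57716268655963
n ((407.07763671875, 209.64251708984375), (67.8160400390625, 37.53647994995117), 72.718505859375)
nest y ang 15.505044182312304
-1 [ 0.4464 -0.3606]
0 [ 0.511  -0.3427]
1 [ 0.5756 -0.3248]
(np.float64(0.5755616638042744), np.float64(-0.3247893448801045), 0.2, np.float64(105.5050441823123)) 0 shift [-0.857  0.247 -0.095] turn [ 0.001 -0.    -0.177] rows>= 3.0
(np.float64(0.5755616638042744), np.float64(-0.3247893448801045), 0.2, np.float64(105.5050441823123)) 1 shift [-0.892  0.002 -0.095] turn [ 0.001 -0.    -0.177] rows>= 3.0
```

```bash
python3 -m pendant '[0,-0.2,0.06,-0.05,0,0,-0.044, 0,-0.43,0.12,-0.095,0,0,-0.088, 0,-0.64,0.185,-0.095,0,0,-0.13, 0,-0.857,0.247,-0.095,0,0,-0.177, 0,-0.857,0.247,-0.095,0,0,-0.177]' &&
python3 -m pendant '[0,-0.22,0,-0.05,0,0,-0.044, 0,-0.44,0,-0.095,0,0,-0.088, 0,-0.66,0,-0.095,0,0,-0.13, 0,-0.89,0,-0.095,0,0,-0.177, 0,-0.89,0,-0.095,0,0,-0.177, 0,-0.89,0,-0.095,0,0,-0.177]'
python3 - <<'E'
from plan import *; from meas import *
print(cur()[0].round(4),yaw())
s=snap('wrist','w9.png');modules(s,amin=150)
for k in(-1,0,1):
    e=np.array([np.cos(np.radians(15.5)),np.sin(np.radians(15.5))]);f=np.array([-e[1],e[0]]);c=np.array([.511,-.3427])+.067*k*e
    q=[w2px(s,[*(c+a*e+b*f),.028]) for a,b in((-.0335,-.055),(.0335,-.055),(.0335,.055),(-.0335,.055))]
    cv2.polylines(s['img'],[np.int32(q)],1,(0,255,255),1)
cv2.imwrite('pics/w9b.png',s['img'][:,:,::-1])
plan((.5756,-.3248,.1,105.5))
E
```

```text
clock: 23.3
tool_pos: [0.5735, -0.1985, 0.1827]
eef_rot: [0.713, 0.701, -0.003, 0.0]
contact_force: [-1.4, -0.2, -2.2]
opening: 0.226
finger_force: 35.0
clock: 23.9
tool_pos: [0.5737, -0.3243, 0.1968]
eef_rot: [0.607, 0.795, 0.0, -0.002]
contact_force: [0.5, 0.7, -1.7]
opening: 0.225
finger_force: 35.0
[ 0.5737 -0.3243  0.1968] 105.29756936122125
r [345.   48.3] 1082 [ 0.5689 -0.2106]
r [219.2 167.6] 18503 [ 0.4864 -0.339 ]
r [313.2 182.4] 3451 [ 0.5738 -0.3295]
r [296.  229.6] 1214 [ 0.5702 -0.3794]
(0.5756, -0.3248, 0.1, 105.5) 0 shift [-0.018  0.005  0.647] turn [-0.001 -0.002 -0.001] rows>= 2.0
```

View pics/w9b.png

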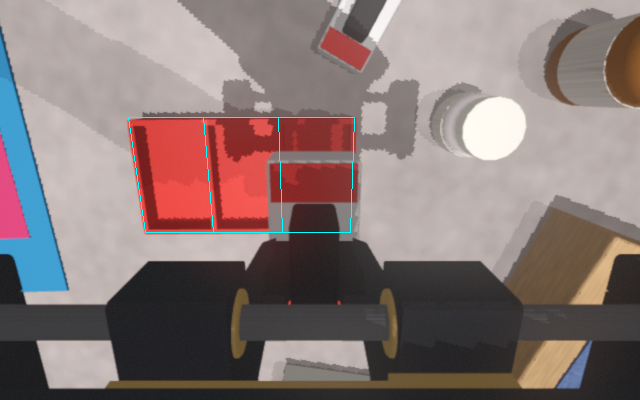

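The overlay matches the tray walls, and the nest nearest the jar spans (279–354,118–232). I'll lower into it.

```bash
python3 -m pendant '[0,-0.03,0.005,0.2,0,0,0, 0,-0.03,0.005,0.4,0,0,0, 0,-0.03,0.005,0.63,0,0,0, 0,-0.03,0.005,0.63,0,0,0, 0,-0.03,0.005,0.63,0,0,0]'
python3 - <<'E'
from plan import *
print(cur()[0].round(4),yaw());plan((.5756,-.3268,.044,105.5))
E
```

```text
clock: 24.45
tool_pos: [0.5771, -0.3267, 0.104]
eef_rot: [0.605, 0.796, 0.0, -0.001]
contact_force: [0.8, -0.5, -1.9]
opening: 0.226
finger_force: 35.0
[ 0.5771 -0.3267  0.104 ] 105.54016122585783
(0.5756, -0.3268, 0.044, 105.5) 0 shift [ 0.001 -0.01   0.4  ] turn [-0.    -0.001  0.   ] rows>= 2.0
```

```bash
python3 -m pendant '[0,0,-0.01,0.12,0,0,0, 0,0,-0.01,0.24,0,0,0, 0,0,-0.01,0.36,0,0,0, 0,0,-0.01,0.4,0,0,0, 0,0,-0.01,0.4,0,0,0, 0,0,-0.01,0.4,0,0,0]' && python3 -m pendant '[0.42,0,0,0,0,0,0, 0.42,0,0,0,0,0,0, 0.42,0,0,0,0,0,0, 0.42,0,0,0,0,0,0, 0.42,0,0,-0.2,0,0,0, 0.42,0,0,-0.5,0,0,0, 0.42,0,0,-0.8,0,0,0, 0.42,0,0,-1,0,0,0, 0.42,0,0,-1,0,0,0]'
python3 - <<'E'
from plan import *; from meas import *
print(cur()[0].round(4),yaw())
s=snap('wrist','w10.png');modules(s,amin=100)
s=snap('top','t10.png');modules(s)
plan((.5765,-.1803,.2,76.5))
E
```

```text
clock: 25.05
tool_pos: [0.5762, -0.3292, 0.045]
eef_rot: [0.606, 0.796, 0.0, 0.001]
contact_force: [0.2, 0.6, -1.6]
opening: 0.224
finger_force: 35.0
clock: 25.95
tool_pos: [0.5783, -0.3306, 0.1996]
eef_rot: [0.606, 0.795, 0.001, 0.005]
contact_force: [0.1, 0.2, -0.2]
opening: 0.419
finger_force: 0.0
[ 0.5783 -0.3306  0.1996] 105.40500324511497
r [340.   37.2] 1108 [ 0.5689 -0.2106]
r [227.5 165.1] 22117 [ 0.4996 -0.3426]
r [310.6 137.2] 912 [ 0.5671 -0.2974]
g [105.5 170.7] 46 [0.6466 0.609 ]
g [223.4 200.3] 65 [0.5476 0.2344]
g [177.2 206.1] 63 [0.5312 0.38  ]
g [205.  212.1] 132 [0.5112 0.2922]
g [224.5 219.8] 65 [0.4862 0.2308]
g [178.1 225.2] 73 [0.4712 0.3765]
g [260.2 258.3] 54 [0.3648 0.1189]
g [241.4 268.4] 37 [0.3344 0.1776]
g [220.4 296.3] 56 [0.2494 0.2427]
g [207.9 314.6] 36 [0.1941 0.2811]
r [351.5 113.3] 113 [ 0.8202 -0.1734]
r [300.9 122.1] 276 [ 0.7941 -0.0119]
r [402.5 210.8] 1692 [ 0.5071 -0.3277]
r [345.1 187.3] 97 [ 0.5835 -0.1492]
r [365.1 191.3] 87 [ 0.5701 -0.2118]
(0.5765, -0.1803, 0.2, 76.5) 0 shift [ 0.955  0.271 -0.036] turn [0.001 0.    0.321] rows>= 4.0
```

```bash
python3 -m pendant '[0.5,0.24,0.07,0,0,0,0.08, 0.5,0.48,0.14,0,0,0,0.16, 0.5,0.72,0.2,0,0,0,0.24, 0.5,0.955,0.271,0,0,0,0.318, 0.5,0.955,0.271,0,0,0,0.318, 0.5,0.955,0.271,0,0,0,0.318]'
python3 - <<'E'
from plan import *; from meas import *
print(cur()[0].round(4),yaw())
s=snap('wrist','w11.png');b=[(c,px2w(s,*c,.029)[:2]) for c,a,m in blobs(s['img'],'r',150)];print(b)
E
```

```text
clock: 26.65
tool_pos: [0.5757, -0.1788, 0.1926]
eef_rot: [0.783, 0.623, -0.001, -0.001]
contact_force: [-0.5, -0.4, -0.6]
opening: 0.501
finger_force: 0.0
[ 0.5757 -0.1788  0.1926] 77.01032014473294
[(array([315.6, 144. ]), array([ 0.58367281, -0.14910348])), (array([315.3, 212.4]), array([ 0.56905113, -0.21193825])), (array([316.2, 281.5]), array([ 0.55359294, -0.28370809])), (array([284.4, 358.5]), array([ 0.49921673, -0.36742354]))]
```

View pics/w11.png

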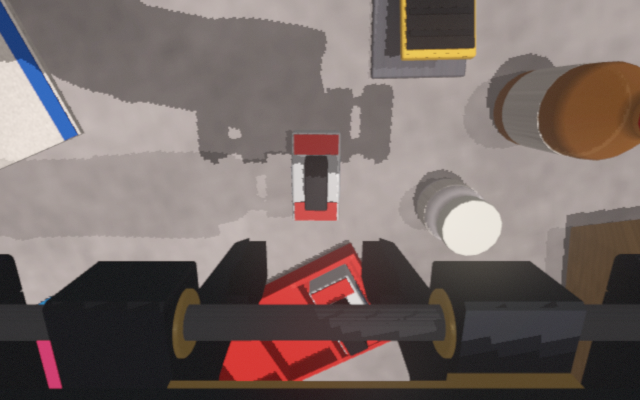

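R_B is at (316,178) between the fingers. The jar at (465,220) and the bottle are clear.

```bash
python3 -m pendant '[0.5,-0.008,0.008,0.25,0,0,0, 0.5,-0.008,0.008,0.5,0,0,0, 0.5,-0.008,0.008,0.55,0,0,0, 0.5,-0.008,0.008,0.55,0,0,0]' && python3 -m pendant '[0.5,0,0,0.2,0,0,0, 0.5,0,0,0.4,0,0,0, 0.5,0,0,0.5,0,0,0, 0.5,0,0,0.5,0,0,0, 0,0,0,0.5,0,0,0, 0,0,0,0.5,0,0,0, 0,0,0,0.5,0,0,0, 0,0,0,0.5,0,0,0, 0,0,0,0.5,0,0,0, 0,0,0,0.5,0,0,0]' 35 && 
python3 -m pendant '[0,0,0,-0.1,0,0,0, 0,0,0,-0.35,0,0,0, 0,0,0,-0.65,0,0,0, 0,0,0,-0.9,0,0,0, 0,0,0,-0.9,0,0,0, 0,0,0,-0.9,0,0,0]'
python3 - <<'E'
from plan import *
print(cur()[0].round(4),yaw());plan((.4464,-.3606,.19,105.5))
E
```

```text
clock: 27.1
tool_pos: [0.576, -0.1829, 0.1103]
eef_rot: [0.784, 0.621, -0.001, -0.001]
contact_force: [-0.3, -0.0, 0.1]
opening: 0.502
finger_force: 0.0
clock: 28.1
tool_pos: [0.5772, -0.1817, 0.0377]
eef_rot: [0.784, 0.621, -0.0, 0.0]
contact_force: [-2.3, 0.6, 7.3]
opening: 0.221
finger_force: 34.8
clock: 28.7
tool_pos: [0.5776, -0.1816, 0.1728]
eef_rot: [0.784, 0.621, 0.001, 0.001]
contact_force: [-0.1, 1.0, -2.7]
opening: 0.222
finger_force: 34.8
[ 0.5776 -0.1816  0.1728] 76.82057212655518
(0.4464, -0.3606, 0.19, 105.5) 0 shift [-0.681 -0.29  -0.058] turn [ 0.001  0.    -0.159] rows>= 3.0
(0.4464, -0.3606, 0.19, 105.5) 1 shift [-0.588 -0.449 -0.058] turn [ 0.001  0.    -0.159] rows>= 3.0
```

```bash
python3 -m pendant '[0,-0.17,-0.07,-0.05,0,0,-0.04, 0,-0.34,-0.145,-0.058,0,0,-0.08, 0,-0.51,-0.22,-0.058,0,0,-0.12, 0,-0.68,-0.29,-0.058,0,0,-0.159, 0,-0.68,-0.29,-0.058,0,0,-0.159]' &&
python3 -m pendant '[0,-0.15,-0.11,-0.05,0,0,-0.04, 0,-0.3,-0.22,-0.058,0,0,-0.08, 0,-0.44,-0.34,-0.058,0,0,-0.12, 0,-0.59,-0.45,-0.058,0,0,-0.159, 0,-0.59,-0.45,-0.058,0,0,-0.159, 0,-0.59,-0.45,-0.058,0,0,-0.159]'
python3 - <<'E'
from plan import *
print(cur()[0].round(4),yaw(),r.get_state()['opening']);plan((.4464,-.3616,.1,105.5))
E
```

```text
clock: 29.2
tool_pos: [0.5067, -0.2754, 0.1784]
eef_rot: [0.702, 0.712, -0.003, -0.002]
contact_force: [-0.6, -0.3, -1.9]
opening: 0.223
finger_force: 34.8
clock: 29.8
tool_pos: [0.4456, -0.36, 0.1878]
eef_rot: [0.607, 0.795, 0.0, -0.001]
contact_force: [0.9, 0.5, -2.5]
opening: 0.227
finger_force: 34.8
[ 0.4456 -0.36    0.1878] 105.32001578579089 0.2274020706752248
(0.4464, -0.3616, 0.1, 105.5) 0 shift [-0.013  0.003  0.585] turn [-0.001 -0.002 -0.002] rows>= 2.0
```

```bash
python3 -m pendant '[0,-0.013,0.003,0.2,0,0,0, 0,-0.013,0.003,0.4,0,0,0, 0,-0.013,0.003,0.57,0,0,0, 0,-0.013,0.003,0.57,0,0,0, 0,-0.013,0.003,0.57,0,0,0]'
python3 - <<'E'
from plan import *
print(cur()[0].round(4),yaw());plan((.4464,-.3616,.046,105.5))
E
```

```text
clock: 30.3
tool_pos: [0.4479, -0.3609, 0.1033]
eef_rot: [0.605, 0.796, 0.001, -0.001]
contact_force: [0.3, 0.3, -1.8]
opening: 0.223
finger_force: 34.8
[ 0.4479 -0.3609  0.1033] 105.53761871534127
(0.4464, -0.3616, 0.046, 105.5) 0 shift [-0.002 -0.011  0.382] turn [ 0.    -0.001  0.   ] rows>= 2.0
```

```bash
python3 -m pendant '[0,0,-0.01,0.12,0,0,0, 0,0,-0.01,0.24,0,0,0, 0,0,-0.01,0.34,0,0,0, 0,0,-0.01,0.38,0,0,0, 0,0,-0.01,0.38,0,0,0, 0,0,-0.01,0.38,0,0,0]' && python3 -m pendant '[0.42,0,0,0,0,0,0, 0.42,0,0,0,0,0,0, 0.42,0,0,0,0,0,0, 0.42,0,0,0,0,0,0, 0.42,0,0,-0.2,0,0,0, 0.42,0,0,-0.5,0,0,0, 0.42,0,0,-0.8,0,0,0, 0.42,0,0,-1,0,0,0, 0.42,0,0,-1,0,0,0]'
python3 - <<'E'
from plan import *
print(cur()[0].round(4),yaw());s=snap('wrist','w12.png');plan((.505,.368,.2,183.2))
E
```

```text
clock: 30.9
tool_pos: [0.4461, -0.3632, 0.0472]
eef_rot: [0.606, 0.796, 0.0, 0.001]
contact_force: [0.7, 0.3, -2.6]
opening: 0.223
finger_force: 34.8
clock: 31.8
tool_pos: [0.4478, -0.3646, 0.2011]
eef_rot: [0.606, 0.795, 0.0, 0.005]
contact_force: [0.7, -0.0, -0.2]
opening: 0.419
finger_force: 0.0
[ 0.4478 -0.3646  0.2011] 105.40376310544694
(0.505, 0.368, 0.2, 183.2) 0 shift [ 0.92   0.335 -0.004] turn [ 0.     0.001 -0.173] rows>= 3.0
(0.505, 0.368, 0.2, 183.2) 1 shift [ 0.796  0.569 -0.003] turn [ 0.     0.001 -0.173] rows>= 3.0
(0.505, 0.368, 0.2, 183.2) 2 shift [ 0.615  0.762 -0.003] turn [ 0.     0.001 -0.173] rows>= 3.0
(0.505, 0.368, 0.2, 183.2) 3 shift [ 0.388  0.899 -0.002] turn [ 0.     0.001 -0.173] rows>= 3.0
(0.505, 0.368, 0.2, 183.2) 4 shift [ 0.133  0.97  -0.002] turn [ 0.     0.001 -0.173] rows>= 3.0
```

View pics/w12.png

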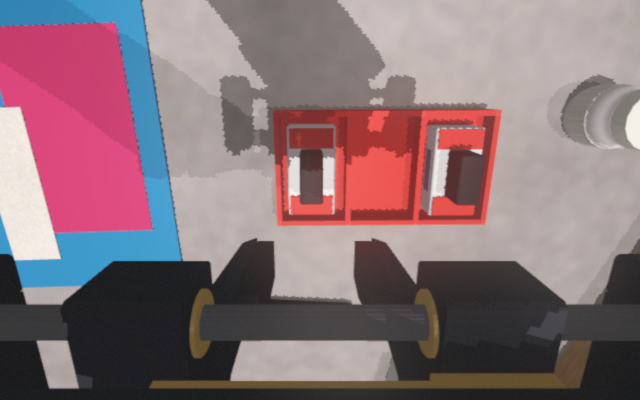

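Both reds are flat in their nests, at (312,170) and (458,170). Now I go back over the drawer to inspect nest 3.

```bash
python3 -m pendant '[0.42,0.3,0.11,0,0,0,-0.058, 0.42,0.6,0.22,0,0,0,-0.115, 0.42,0.92,0.335,0,0,0,-0.173, 0.42,0.92,0.335,0,0,0,-0.173]' &&
python3 -m pendant '[0.42,0.26,0.19,0,0,0,-0.058, 0.42,0.53,0.38,0,0,0,-0.115, 0.42,0.8,0.57,0,0,0,-0.173, 0.42,0.8,0.57,0,0,0,-0.173]' &&
python3 -m pendant '[0.42,0.2,0.25,0,0,0,-0.058, 0.42,0.41,0.51,0,0,0,-0.115, 0.42,0.615,0.76,0,0,0,-0.173, 0.42,0.615,0.76,0,0,0,-0.173]' &&
python3 -m pendant '[0.42,0.13,0.3,0,0,0,-0.058, 0.42,0.26,0.6,0,0,0,-0.115, 0.42,0.39,0.9,0,0,0,-0.173, 0.42,0.39,0.9,0,0,0,-0.173]' &&
python3 -m pendant '[0.42,0.04,0.32,0,0,0,-0.058, 0.42,0.09,0.65,0,0,0,-0.115, 0.42,0.133,0.97,0,0,0,-0.173, 0.42,0.133,0.97,0,0,0,-0.173, 0.42,0.133,0.97,0,0,0,-0.173, 0.42,0.133,0.97,0,0,0,-0.173]'
python3 - <<'E'
from plan import *
from meas import *
print(cur()[0].round(4),yaw());s=snap('wrist','w13.png');modules(s,z=.045,amin=150)
im=s['img'][60:260,100:400,::-1];cv2.imwrite('pics/w13c.png',cv2.resize(im,None,fx=2.5,fy=2.5,interpolation=2))
E
```

```text
clock: 32.25
tool_pos: [0.4572, -0.2081, 0.1953]
eef_rot: [0.487, 0.874, 0.002, -0.003]
contact_force: [-0.6, 0.6, -0.1]
opening: 0.419
finger_force: 0.0
clock: 32.65
tool_pos: [0.4689, -0.0617, 0.1957]
eef_rot: [0.364, 0.932, 0.002, -0.001]
contact_force: [0.8, -0.9, 0.4]
opening: 0.42
finger_force: 0.0
clock: 33.05
tool_pos: [0.4802, 0.0844, 0.1959]
eef_rot: [0.235, 0.972, 0.003, -0.001]
contact_force: [-0.5, -1.1, -0.6]
opening: 0.419
finger_force: 0.0
clock: 33.45
tool_pos: [0.4908, 0.2311, 0.196]
eef_rot: [0.102, 0.995, 0.004, -0.0]
contact_force: [0.5, 0.1, 0.4]
opening: 0.42
finger_force: 0.0
clock: 34.05
tool_pos: [0.5034, 0.3665, 0.1954]
eef_rot: [-0.027, 1.0, -0.002, -0.001]
contact_force: [-0.1, -0.4, 0.5]
opening: 0.419
finger_force: 0.0
[0.5034 0.3665 0.1954] -176.90513494196836
g [27.4  8.5] 420 [0.378  0.1367]
g [323.9 142.2] 752 [0.4679 0.3719]
g [156.1 151.7] 940 [0.4841 0.2281]
g [242.8 177.4] 1653 [0.5026 0.3027]
g [324.2 215.1] 400 [0.5335 0.3763]
g [168.5 222. ] 606 [0.5482 0.2347]
```

View pics/w13c.png

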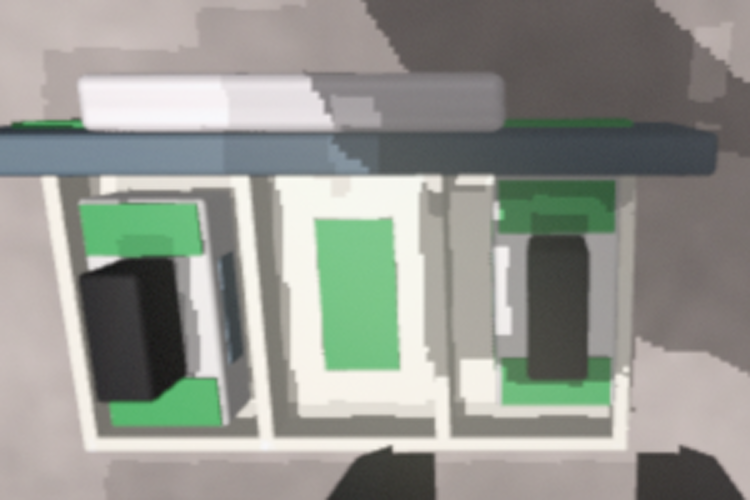

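Nest 3's module lies flat inside the walls, just pushed to one side. Tag width 47 px against 73 px spacing rules out a tilt. Next I push the drawer shut with closed fingers against the ledge.

Run:
```python
from plan import *
from meas import *
s=dict(np.load('top0.npz'))
for u,v in((200,239.2),(180,240.5),(220,237.5)):print(px2w(s,u,v,.091).round(4))
s=r.snapshot('wrist')
for u,v in((132+0,91),(200,89),(300,88)):print('w',px2w(s,u,v,.091).round(4))
n2=np.array([.5112,.2965]);d=np.array([.9984,.0558])
print('front guess line',n2-.075*d,n2-.09*d)
plan((.40,.29,.2,183.2),(.40,.29,.072,183.2))
```

```text
[0.4276 0.2886 0.091 ]
[0.4245 0.3483 0.091 ]
[0.4319 0.2289 0.091 ]
w [0.4345 0.2353 0.091 ]
w [0.4306 0.2825 0.091 ]
w [0.4261 0.3517 0.091 ]
front guess line [0.43632  0.292315] [0.421344 0.291478]
(0.4, 0.29, 0.2, 183.2) 0 shift [ 0.717 -0.474 -0.025] turn [-0.002 -0.    -0.001] rows>= 3.0
(0.4, 0.29, 0.072, 183.2) 0 shift [0.    0.    0.853] turn [-0.  0.  0.] rows>= 3.0
```

```bash
python3 -m pendant '[0,0.24,-0.16,0,0,0,0, 0,0.48,-0.32,0,0,0,0, 0,0.717,-0.47,0,0,0,0, 0,0.717,-0.47,0,0,0,0, 0,0.717,-0.47,0,0,0,0]' && python3 -m pendant '[0,0,0,0.2,0,0,0, 0,0,0,0.4,0,0,0, 0,0,0,0.6,0,0,0, 0,0,0,0.8,0,0,0, 0,0,0,0.83,0,0,0, 0,0,0,0.83,0,0,0]' 20
python3 - <<'E'
from plan import *
print(cur()[0].round(4),yaw());plan((.4398,.2922,.072,183.2))
E
```

```text
clock: 34.65
tool_pos: [0.3998, 0.2917, 0.197]
eef_rot: [-0.028, 1.0, -0.0, 0.0]
contact_force: [1.5, 0.7, -0.8]
opening: 0.009
finger_force: 0.0
clock: 35.25
tool_pos: [0.4004, 0.2936, 0.0716]
eef_rot: [-0.028, 1.0, -0.0, 0.0]
contact_force: [0.3, 0.0, 0.8]
opening: 0.008
finger_force: 0.0
[0.4004 0.2936 0.0716] -176.74734786966656
(0.4398, 0.2922, 0.072, 183.2) 0 shift [-0.262 -0.024 -0.002] turn [-0.     0.     0.001] rows>= 1.0
```

```bash
python3 -m pendant '[0,-0.08,0,0,0,0,0, 0,-0.16,0,0,0,0,0, 0,-0.24,0,0,0,0,0, 0,-0.32,0,0,0,0,0, 0,-0.4,0,0,0,0,0, 0,-0.48,0,0,0,0,0, 0,-0.56,0,0,0,0,0, 0,-0.64,0,0,0,0,0, 0,-0.72,0,0,0,0,0, 0,-0.8,0,0,0,0,0]' &&  python3 -m pendant '[0,-0.06,0,0,0,0,0, 0,-0.12,0,0,0,0,0, 0,-0.18,0,0,0,0,0, 0,-0.24,0,0,0,0,0, 0,-0.3,0,0,0,0,0]'
```

```text
clock: 36.25
tool_pos: [0.5199, 0.3006, 0.0739]
eef_rot: [-0.028, 1.0, 0.001, 0.0]
contact_force: [-1.8, 1.3, -1.4]
opening: 0.007
finger_force: 1.1
clock: 36.75
tool_pos: [0.5649, 0.3027, 0.0723]
eef_rot: [-0.029, 1.0, 0.0, -0.0]
contact_force: [-2.2, 0.4, 1.6]
opening: 0.001
finger_force: 1.0
```

```bash
for i in 1 2 3 4 5; do :; done
python3 -m pendant '[0,-0.03,0,0,0,0,0, 0,-0.06,0,0,0,0,0, 0,-0.06,0,0,0,0,0]' && python3 -m pendant '[0,-0.03,0,0,0,0,0, 0,-0.05,0,0,0,0,0, 0,-0.05,0,0,0,0,0]'
python3 - <<'E'
from plan import *
s=snap('top','t14.png');im=s['img'][100:260,130:290,::-1];cv2.imwrite('pics/t14c.png',cv2.resize(im,None,fx=3.5,fy=3.5,interpolation=2))
E
```

```text
clock: 37.05
tool_pos: [0.5742, 0.3028, 0.0719]
eef_rot: [-0.028, 1.0, 0.0, 0.0]
contact_force: [-0.2, -0.6, -0.4]
opening: 0.005
finger_force: 0.0
clock: 37.35
tool_pos: [0.5782, 0.3032, 0.0718]
eef_rot: [-0.029, 1.0, -0.001, -0.002]
contact_force: [-6.7, -0.7, 3.7]
opening: 0.006
finger_force: 3.2
```

View pics/t14c.png

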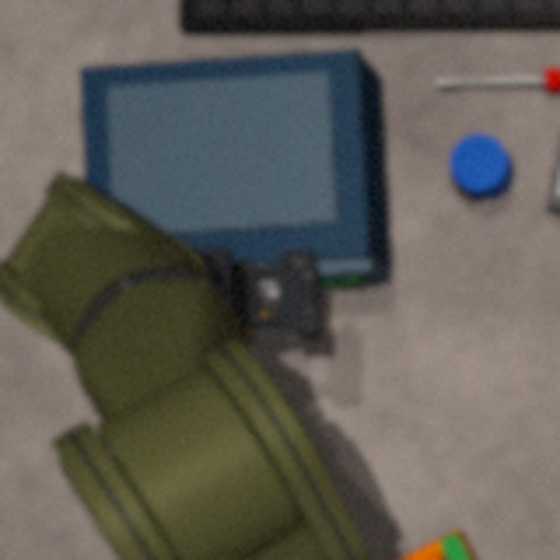

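The drawer front is nearly flush with the cabinet. I'll press on to make sure it's on its stop.

```bash
python3 -m pendant '[0,-0.02,0,0,0,0,0, 0,-0.03,0,0,0,0,0, 0,-0.03,0,0,0,0,0]' && python3 -m pendant '[0,-0.02,0,0,0,0,0, 0,-0.03,0,0,0,0,0, 0,-0.03,0,0,0,0,0]'
```

```text
clock: 37.7
tool_pos: [0.5782, 0.3032, 0.0718]
eef_rot: [-0.03, 1.0, -0.002, -0.006]
contact_force: [-15.9, -4.2, 11.9]
opening: 0.006
finger_force: 8.0
clock: 38.0
tool_pos: [0.5782, 0.3032, 0.0718]
eef_rot: [-0.031, 0.999, -0.004, -0.01]
contact_force: [-24.0, -5.9, 20.4]
opening: -0.0
finger_force: 12.8
```

Drawer is at the stop: no motion as the force rose to 24 N. I'll back off and go look at the pedal.

```bash
python3 -m pendant '[0,0.1,0,0,0,0,0, 0,0.25,0,0,0,0,0, 0,0.4,0,0,0,0,0, 0,0.45,0,0,0,0,0, 0,0.45,0,-0.3,0,0,0, 0,0.45,0,-0.6,0,0,0, 0,0.45,0,-0.9,0,0,0, 0,0.45,0,-1,0,0,0, 0,0.45,0,-1,0,0,0]'
python3 - <<'E'
from plan import *
print(cur()[0].round(4),yaw());plan((.65,-.04,.22,120))
s=r.snapshot('top')
E
```

```text
clock: 38.9
tool_pos: [0.5248, 0.3014, 0.2252]
eef_rot: [-0.028, 1.0, 0.002, 0.003]
contact_force: [-0.3, 0.7, -0.1]
opening: 0.004
finger_force: 0.0
[0.5248 0.3014 0.2252] -176.77525676568956
(0.65, -0.04, 0.22, 120) 0 shift [-0.235 -0.773  0.01 ] turn [0.001 0.001 0.234] rows>= 3.0
(0.65, -0.04, 0.22, 120) 1 shift [-0.497 -0.637  0.011] turn [0.001 0.001 0.234] rows>= 3.0
(0.65, -0.04, 0.22, 120) 2 shift [-0.693 -0.415  0.012] turn [0.001 0.001 0.234] rows>= 3.0
```

```bash
python3 -m pendant '[0,-0.08,-0.26,0,0,0,0.08, 0,-0.16,-0.52,0,0,0,0.16, 0,-0.235,-0.77,0,0,0,0.234, 0,-0.235,-0.77,0,0,0,0.234]' &&
python3 -m pendant '[0,-0.165,-0.21,0,0,0,0.08, 0,-0.33,-0.42,0,0,0,0.16, 0,-0.5,-0.64,0,0,0,0.234, 0,-0.5,-0.64,0,0,0,0.234]' &&
python3 -m pendant '[0,-0.23,-0.14,0,0,0,0.08, 0,-0.46,-0.28,0,0,0,0.16, 0,-0.69,-0.415,0,0,0,0.234, 0,-0.69,-0.415,0,0,0,0.234, 0,-0.69,-0.415,0,0,0,0.234]'
python3 - <<'E'
from plan import *
print(cur()[0].round(4),yaw())
s=snap('wrist','w15.png');np.savez('w15.npz',**s)
s=snap('top');im=s['img'][130:250,150:250];cv2.imwrite('pics/t15c.png',im[:,:,::-1])
E
```

```text
clock: 39.35
tool_pos: [0.5662, 0.178, 0.2195]
eef_rot: [0.161, 0.987, -0.004, -0.0]
contact_force: [0.3, -0.8, -0.9]
opening: 0.004
finger_force: 0.0
clock: 39.75
tool_pos: [0.6076, 0.064, 0.2198]
eef_rot: [0.338, 0.941, -0.003, 0.0]
contact_force: [-0.8, -0.3, -0.4]
opening: 0.004
finger_force: 0.0
clock: 40.25
tool_pos: [0.6472, -0.041, 0.2202]
eef_rot: [0.499, 0.867, -0.001, -0.001]
contact_force: [-0.8, 0.7, -0.0]
opening: 0.011
finger_force: 0.0
[ 0.6472 -0.041   0.2202] 120.11398591846587
```

View pics/w15.png

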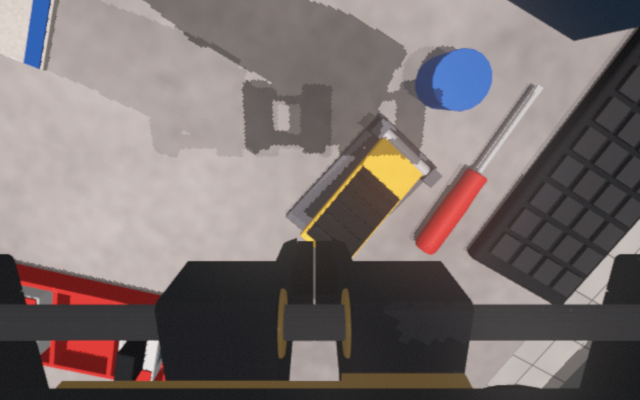

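The hinge (barrel ears) is at (407,152), towards +y. The free end is hidden behind the gripper, so I'll get it from the first top image.

Run:
```python
from plan import *
from meas import *
s=dict(np.load('top0.npz'))
m=np.zeros((400,640),bool)
for c,a,b in blobs(s['img'],'y'):
    if 280<c[0]<345 and 130<c[1]<175:m|=b
p=np.argwhere(m)[:,::-1].astype(np.float32)
q=cv2.boxPoints(cv2.minAreaRect(p));print(q.round(1).tolist())
w=dict(np.load('w15.npz'))
q=q[np.argsort(q[:,0])]
L=[px2w(s,*c,.03) for c in q[:2]];Rr=[px2w(s,*c,.062) for c in q[2:]]
H=np.mean(L,0);F=np.mean(Rr,0);print('left end',H.round(4),'free',F.round(4),np.linalg.norm(F-H),np.linalg.norm(L[0]-L[1]))
print('wrist hinge corners',px2w(w,388,137,.03).round(4),px2w(w,427,168,.03).round(4))
u=(H-F)/np.linalg.norm((H-F)[:2]);print('pad',(F+.0245*u).round(4),'ang to hinge',np.degrees(np.arctan2(u[1],u[0])))
h=cv2.cvtColor(w['img'],cv2.COLOR_RGB2HSV)
```

```text
[[290.5, 155.60000610351562], [293.20001220703125, 137.3000030517578], [332.70001220703125, 143.3000030517578], [329.8999938964844, 161.60000610351562]]
left end [0.7159 0.0175 0.03  ] free [ 0.6889 -0.1069  0.062 ] 0.13123493668829217 0.05940853920787123
wrist hinge corners [0.6909 0.0242 0.03  ] [0.741  0.0183 0.03  ]
pad [ 0.6941 -0.0829  0.0558] ang to hinge 77.77133279906643
```

Plate measures 131 x 59 mm (given 130 x 56). The pad is at about (0.694,-0.082), with the hinge towards +y.

Run:
```python
from plan import *
plan((.694,-.0815,.18,120),(.694,-.0815,.075,120))
```

```text
(0.694, -0.0815, 0.18, 120) 0 shift [-0.407  0.125  0.272] turn [-0.001 -0.002  0.004] rows>= 2.0
(0.694, -0.0815, 0.075, 120) 0 shift [0.  0.  0.7] turn [-0.  0.  0.] rows>= 3.0
```

```bash
python3 -m pendant '[0,-0.2,0.06,0.1,0,0,0, 0,-0.407,0.125,0.27,0,0,0, 0,-0.407,0.125,0.27,0,0,0, 0,-0.407,0.125,0.27,0,0,0]' && python3 -m pendant '[0,0,0,0.25,0,0,0, 0,0,0,0.5,0,0,0, 0,0,0,0.68,0,0,0, 0,0,0,0.68,0,0,0, 0,0,0,0.68,0,0,0]'
python3 - <<'E'
from plan import *
print(cur()[0].round(4),yaw());plan((.694,-.0815,.031,120))
s=snap('side','s16.png');im=s['img'][100:300,200:500,::-1];cv2.imwrite('pics/s16c.png',cv2.resize(im,None,fx=2.6,fy=2.6,interpolation=2))
E
```

```text
clock: 40.75
tool_pos: [0.6939, -0.0823, 0.1802]
eef_rot: [0.498, 0.867, 0.0, -0.002]
contact_force: [-0.7, 0.4, 0.3]
opening: 0.007
finger_force: 0.0
clock: 41.25
tool_pos: [0.6951, -0.0822, 0.0809]
eef_rot: [0.498, 0.867, 0.001, 0.0]
contact_force: [0.1, -0.7, 0.1]
opening: 0.002
finger_force: 0.0
[ 0.6951 -0.0822  0.0809] 120.23363992587694
(0.694, -0.0815, 0.031, 120) 0 shift [ 0.007 -0.004  0.333] turn [ 0.001 -0.     0.003] rows>= 1.0
```

View pics/s16c.png

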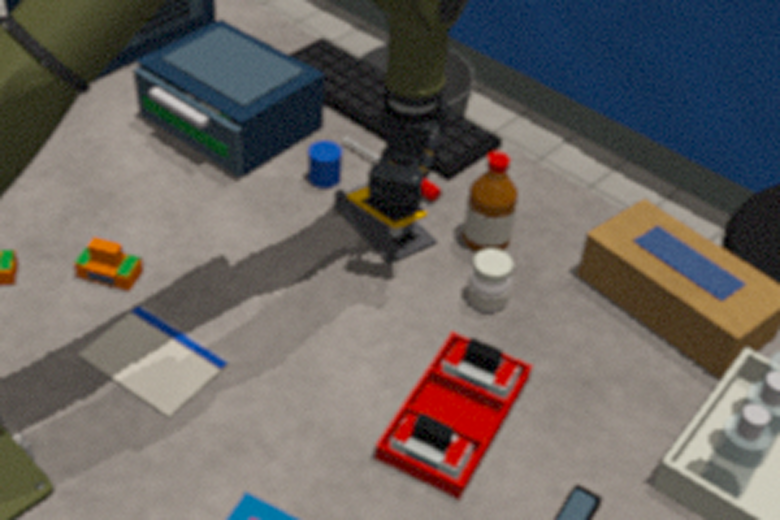

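The drawer is flush, both reds are nested, and the fingertips are above the raised free end (spring visible at (400,235)). Pressing now.

```bash
python3 -m pendant '[0,0,0,0.1,0,0,0, 0,0,0,0.18,0,0,0, 0,0,0,0.25,0,0,0, 0,0,0,0.32,0,0,0, 0,0,0,0.38,0,0,0, 0,0,0,0.38,0,0,0]'
```

```text
clock: 41.9
tool_pos: [0.6955, -0.0871, 0.0298]
eef_rot: [0.5, 0.866, -0.002, 0.002]
contact_force: [-14.5, -3.3, 45.5]
opening: 0.006
finger_force: 23.0
```

It's on its stop, with more force than needed. I'll ease off slightly, hold for about 1.1 s, then release.

```bash
python3 -m pendant '[0,0,0,-0.022,0,0,0, 0,0,0,-0.022,0,0,0, 0,0,0,-0.022,0,0,0, 0,0,0,-0.022,0,0,0, 0,0,0,-0.022,0,0,0, 0,0,0,-0.022,0,0,0, 0,0,0,-0.022,0,0,0, 0,0,0,-0.022,0,0,0, 0,0,0,-0.022,0,0,0, 0,0,0,-0.022,0,0,0]' && 
python3 -m pendant '[0,0,0,-0.1,0,0,0, 0,0,0,-0.2,0,0,0, 0,0,0,-0.35,0,0,0, 0,0,0,-0.6,0,0,0, 0,0,0,-0.9,0,0,0, 0,0,0,-1,0,0,0, 0,0,0,-1,0,0,0, 0,0,0,-1,0,0,0]'
python3 - <<'E'
from plan import *
from meas import *
print(cur()[0].round(4))
s=snap('top','t17.png');modules(s)
im=np.vstack([cv2.resize(s['img'][120:250,150:450],None,fx=2.5,fy=2.5,interpolation=2)])
s2=snap('side');im2=cv2.resize(s2['img'][120:270,230:480],(750,450))[100:350,:]
cv2.imwrite('pics/f17.png',np.vstack([im,im2])[:600,:,::-1])
E
```

```text
clock: 42.9
tool_pos: [0.6954, -0.0871, 0.0305]
eef_rot: [0.5, 0.866, -0.001, 0.002]
contact_force: [-8.6, -3.6, 31.3]
opening: 0.003
finger_force: 15.7
clock: 43.7
tool_pos: [0.6934, -0.0839, 0.1741]
eef_rot: [0.499, 0.867, -0.001, -0.001]
contact_force: [-0.1, 0.0, -1.3]
opening: 0.004
finger_force: 0.0
[ 0.6934 -0.0839  0.1741]
g [105.5 170.7] 46 [0.6466 0.609 ]
g [225.2 179.7] 33 [0.6128 0.229 ]
g [171.  183.3] 10 [0.6037 0.4004]
g [260.2 258.3] 55 [0.3648 0.1189]
g [241.4 268.4] 37 [0.3344 0.1776]
g [220.4 296.3] 55 [0.2494 0.2427]
g [207.9 314.6] 36 [0.1941 0.2811]
r [351.8 113.3] 103 [ 0.8202 -0.1744]
r [294.1 122.4] 152 [0.7934 0.0098]
r [406.9 209.7] 2098 [ 0.5104 -0.3416]
r [436.4 315.3] 59 [ 0.1838 -0.4237]
```

View pics/f17.png

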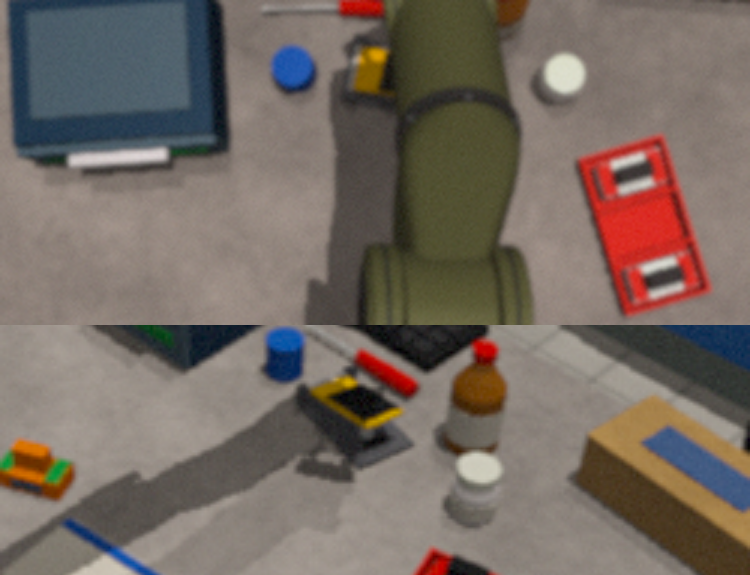

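The drawer is flush, the pedal is back up at (370,400), the reds are nested and the bystanders are in place. Handing in.

```bash
python3 -c "
from plant import r
print(r.finish_job())"
```

```text
the job is handed in; nothing more can be done
None
```

The job is handed in (no verdict returned): both green modules are in the drawer, both red ones are in the tray, the drawer is shut on its stop, and the pedal was pressed to its stop, held for about 1 s and sprang back up. At its peak the fingertips pressed the pedal with about 45 N, above the 40 N set for the arm and gripper body.

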